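# Unstack the camera parts into their inspection trays

## Task

The four parts of a camera module stand in one stack, ready to go under the microscope. Take the stack apart and set each part down gently, the same way up, near the middle of the shallow grey inspection tray of its own shape (hexagonal, round, square, rectangular), flat on the tray's floor and turned to fit inside the rim. Do not tip over or drop any part, and leave the wash bottle and the carton where they stand.

Things in the scene. Friction and masses are not known exactly. Their poses are not given: they have to be found in the camera images.
- hex_mid (a point): brass hexagonal piece, 28 mm across flats, 44 mm tall, about 0.12 kg; at the start the top of the stack, on the barrel. Point: its centre, half-way up; z up; one pair of flats faces +y and -y of its own frame, the others follow every 60 degrees (corners at +x and -x)
- barrel_mid (a point): plain steel round lens barrel, 46 mm diameter, 44 mm tall, about 0.18 kg; second from the top, on the block. Point: its centre, half-way up; z is its axis, up
- block_mid (a point): black plastic square block, 50 x 50 mm, 44 mm tall, about 0.15 kg; third from the top, on the case. Point: its centre, half-way up; x and y at right angles to its sides, z up
- case_mid (a point): aluminium rectangular case, 96 mm long (its x) by 60 mm wide (its y), 44 mm tall, about 0.3 kg; the bottom of the stack, on a flat black rubber pad 130 x 100 x 3 mm that is fixed to the bench. Point: its centre, half-way up; z up
- tray_hex_floor (a point): grey shallow hexagonal tray, the smallest, inside 46 mm across flats; floor 3 mm thick, rim 4 mm wide and 3 mm above the floor (6 mm above the bench). Fixed to the bench. Point: centre of the tray's floor (upper face), z up; flats face +y and -y and every 60 degrees
- tray_barrel_floor (a point): grey shallow round tray, inside diameter 64 mm; floor 3 mm thick, rim 4 mm wide and 3 mm above the floor (6 mm above the bench). Fixed to the bench. Point: centre of the tray's floor (upper face), z up
- tray_block_floor (a point): grey shallow square tray, inside 68 x 68 mm; floor 3 mm thick, rim 4 mm wide and 3 mm above the floor (6 mm above the bench). Fixed to the bench. Point: centre of the tray's floor (upper face), z up; x and y at right angles to its sides
- tray_case_floor (a point): grey shallow rectangular tray, inside 114 mm (its x) by 78 mm (its y); floor 3 mm thick, rim 4 mm wide and 3 mm above the floor (6 mm above the bench). Fixed to the bench. Point: centre of the tray's floor (upper face), z up
- bottle_mid (a point): bystander: loose white plastic wash bottle with a bent spout, 60 mm diameter, 183 mm tall over the spout, which reaches 48 mm out from the bottle's axis. Point: on its axis, 55 mm above the bench
- carton_mid (a point): bystander: loose brown cardboard carton, 90 (its x) x 60 x 50 mm tall. Point: its centre

How it is judged:
By the outcome, as a careful person would: the job done as asked, in the order asked, and still so for the second after the job is handed in, with the robot touching nothing.
It also fails if it takes over 120 s, if anything falls off the work surface, if the arm or the gripper's body presses on something with over 40 N, if the wrist force passes 120 N, or if a joint passes its speed limit or range.

## Robot

A 6-joint arm with a two-finger parallel gripper is mounted at the origin on the work surface. World frame = base frame: x ahead of the robot, y to its left, z up, the work surface at z = 0. Lengths are in m, angles in rad, forces in N, time in s.
With the tool pointing down it reaches from about 0.275 to 0.75 m from the base axis. Payload 10.2 kg.
Tool frame: the origin (TCP) lies on the front face of the gripper's body, between the roots of the fingers; the fingertips stand 73 mm ahead of it and the grasp point (between the pads) lies 54 mm ahead of it; z points along the fingers, y is the line along which they close (so a half turn about z gives the same grasp; the last joint's range is limited). The gripper opens to 85 mm and grips with 20 to 120 N. Pads are 22 mm wide; open, the fingers measure 114 mm over their backs; the gripper's body (76 mm by 85 mm) begins 54 mm behind the grasp point. The pads swing forward as they close: fully open they stand 13 mm farther back than shut.
Start: joints at [-1.383, 0.313, 1.498, -0, 1.331, -0.223], TCP at [0.21, -0.481, 0.304] pointing down, gripper open.
Joint ranges: [-2.94, 2.94], [-0.97, 2.17], [0.19, 2.56], [-1.23, 4.37], [0.02, 3.11], [-2.88, 2.88]. Speed limits (rad/s): [2.39, 2.39, 3.01, 3.14, 3.14, 3.14].

## Interface

Orientations are given as [roll, pitch, yaw] about the fixed x, y, z axes, in that order (R = Rz(yaw) Ry(pitch) Rx(roll)).
In Python, from station import robot gives the robot as it stands.
- The arm moves only by the tool apply_moves, never from a script. Its argument "deltas" is a list of rows, each a list of 5 numbers: the closure, from 0 (fully open) to 1 (shut), then the shift along the tool's x, y, z in units of 30 mm (1.0 is 30 mm), then the turn about the tool's z in units of 6 degrees (1.0 is 6 degrees). In form: [[jaw, dx, dy, dz, turn], ...]. A call has 1 to 5 rows; each row shifts and turns the commanded pose from where the row before left it, along the tool's axes as they then stand; what a row does not reach is not made up. A row lasts 1/12 s, in which the tool goes at most 41.7 mm and 7.16 degrees, less where a joint would pass 70% of its speed; a pose out of reach is approached as far as the arm can. A call is refused whole if a number of a shift passes 1 or a number of a turn 1, either way. A call with a gripper value outside its range is refused whole. The fingers move at their own pace and stop on an object; "newtons" is the grip in N (left out, the last holds). Time passes only in rows, so rows that do not move let the fingers close. It gives the time, the measured TCP pose, the force, the opening and the grip force at its end, in the units of the state.
- robot.read_state(): the state, without advancing time (a new reading comes with each control period).
- robot.grab_frame(name): name is "scene" or "top"; returns a dict with "img" (400x640x3 uint8, red, green, blue), "camera_matrix" (3x3 intrinsics, pixels), "extrinsics" (4x4, takes a point from camera to world coordinates). Camera axes: x right, y down, z forward; pixel columns grow to the right and rows downward; lengths in m; the calibration is good to about 2 mm. A picture is of the moment at which its call begins. There is no depth.
- robot.sign_off(): hands the job in; it is judged then, once.
The state is a dict: "clock": time; "joints": joint angles; "joint_vel": joint speeds; "joint_efforts": joint torques, N m; "ee_pos": TCP position; "tool_rot": TCP orientation; "force": force on the tool from outside, world axes, zero at the start; "moment": the same for the moment, N m; "gripper_width": finger opening in m; "gripper_force": force on a finger pad.
Only numpy, scipy, OpenCV 4.12 (cv2) and the standard library are available. Lean on these libraries where they do the work, as an engineer would, in place of code of your own. Each camera call takes 0.05 s, during which the arm holds its last target. There are 200 camera calls.

## Working session

There is one attempt and no reset: what is moved stays moved. The work goes in short steps, Python scripts to look and compute and a tool call to move; the robot and the scene stay as the last step left them, time stands still between calls to the robot, and variables do not carry over. Pictures are saved under pics/ and viewed, at most 14 in all, crops included, and the job is handed in when it is done.

Besides the shell and the picture viewer there is one more tool, called after "Emit:" by a JSON object that holds its "method" and its "body", one argument or row to a line. apply_moves: Moves the arm, as the interface text tells. Its arguments: {"type":"object","properties":{"deltas":{"type":"array","items":{"type":"array","items":{"type":"number"}}},"newtons":{"type":"number"}},"required":["deltas"]}

```bash
mkdir -p pics; ls
python3 - <<'E'
from station import robot
import cv2
s=robot.read_state();print(s)
for n in("scene","top"):
    f=robot.grab_frame(n);cv2.imwrite(f"pics/{n}0.png",f["img"][:,:,::-1]);print(n,f["camera_matrix"],f["extrinsics"])
E
```

```text
pics
{'clock': 0.0, 'joints': array([-1.38342046e+00,  3.13433925e-01,  1.49842368e+00,  2.38501459e-05,
        1.33101307e+00, -2.23419110e-01]), 'joint_vel': array([ 1.76000293e-03,  7.78615548e-04,  4.27509901e-04,  1.06334095e-03,
       -5.52087783e-04,  3.60674231e-05]), 'joint_efforts': array([-1.98967435e-03, -4.12268400e+01, -2.59752738e+01, -3.91835556e-04,
        4.11403234e-03,  5.23060396e-05]), 'ee_pos': array([ 0.20960486, -0.48116361,  0.30334829]), 'tool_rot': array([-3.14035153e+00, -3.05749643e-04,  4.10789109e-01]), 'force': array([0.15061923, 0.05034346, 0.02682071]), 'moment': array([0.03557773, 0.02999409, 0.00016625]), 'gripper_force': 0.0, 'gripper_width': 0.08509620645975781}
scene [[430.37909487   0.         324.80302739]
 [  0.         430.37909487 204.15615969]
 [  0.           0.           1.        ]] [[ 0.05962017  0.80501309 -0.59025364  1.25383893]
 [ 0.99816297 -0.04169449  0.04395743 -0.13819319]
 [ 0.01077598 -0.59179008 -0.80602009  1.03213251]
 [ 0.          0.          0.          1.        ]]
top [[429.76748789   0.         323.58390545]
 [  0.         429.76748789 199.96617991]
 [  0.           0.           1.        ]] [[ 2.77586208e-02 -9.75245756e-01  2.19374505e-01  3.54856753e-01]
 [-9.99596434e-01 -2.84065068e-02  2.00995000e-04 -1.09403643e-01]
 [ 6.03564385e-03 -2.19291552e-01 -9.75640705e-01  1.19350405e+00]
 [ 0.00000000e+00  0.00000000e+00  0.00000000e+00  1.00000000e+00]]
```

View pics/scene0.png

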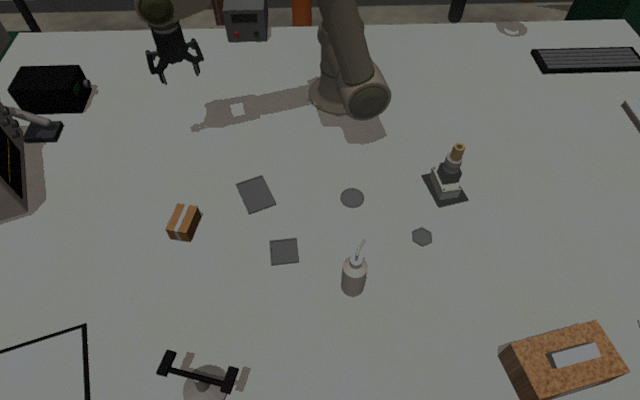

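View pics/top0.png

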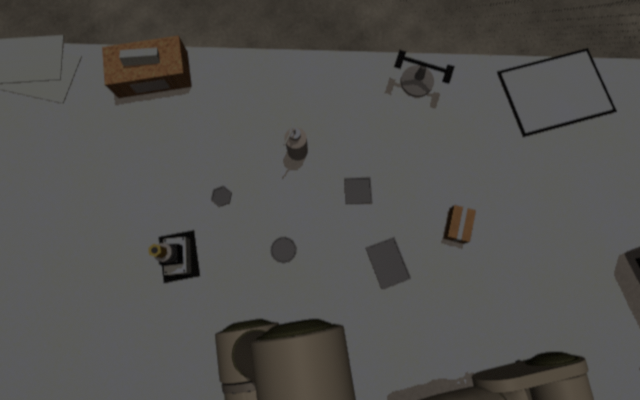

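The scene shows the stack on its pad at (450,175), with the trays at hex (422,237), round (352,198), square (284,251) and rect (256,194). The bottle is at (353,275) and the carton at (184,222). In top the trays are at hex (222,196), round (284,250), square (358,190) and rect (388,263), and the stack at (172,254).

```bash
cat > h.py <<'E'
import numpy as np, cv2
from station import robot
def ray(f,uv,z):
    K,E=f["camera_matrix"],f["extrinsics"]
    uv=np.atleast_2d(np.asarray(uv,float)); d=np.c_[uv,np.ones(len(uv))]@np.linalg.inv(K).T@E[:3,:3].T
    return E[:3,3]+d*((z-E[2,3])/d[:,2:])
def proj(f,P):
    K,E=f["camera_matrix"],f["extrinsics"]; c=(np.atleast_2d(P)-E[:3,3])@E[:3,:3]@K.T
    return c[:,:2]/c[:,2:]
E
python3 - <<'E'
from h import *
S={"scene":dict(hex=(422,237),rnd=(352,198),sq=(284,251),rect=(256,194)),"top":dict(hex=(222,196),rnd=(284,250),sq=(358,190),rect=(388,263))}
for n in S:
    f=robot.grab_frame(n); np.save(f"{n}.npy",f,allow_pickle=True); g=cv2.cvtColor(f["img"],cv2.COLOR_RGB2GRAY)
    for k,(u,v) in S[n].items():
        r=32; c=cv2.resize(g[v-r:v+r,u-r:u+r],None,fx=6,fy=6,interpolation=cv2.INTER_CUBIC)
        t,b=cv2.threshold(c,0,255,cv2.THRESH_BINARY_INV+cv2.THRESH_OTSU)
        cs,_=cv2.findContours(b,cv2.RETR_EXTERNAL,cv2.CHAIN_APPROX_NONE)
        cc=[q for q in cs if cv2.pointPolygonTest(q,(192.,192.),False)>0]
        q=cc[0][:,0,:]; uv=(q+.5)/6-.5+np.array([u-r,v-r])
        W=ray(f,uv,.005)[:,:2]; m=cv2.minAreaRect((W*1000).astype(np.float32))
        hull=cv2.convexHull((W*1000).astype(np.float32)); M=cv2.moments(hull); 
        print(n,k,t,"ctr",round(M['m10']/M['m00'],1),round(M['m01']/M['m00'],1),"rect",np.round(m[0],1),np.round(m[1],1),round(m[2],1))
f0=np.load("scene.npy",allow_pickle=True).item();f1=np.load("top.npy",allow_pickle=True).item()
a=cv2.resize(f0["img"][130:215,410:480,::-1],None,fx=6,fy=6,interpolation=cv2.INTER_CUBIC)
b=cv2.resize(f1["img"][225:290,140:205,::-1],None,fx=6,fy=6,interpolation=cv2.INTER_CUBIC)
b=cv2.convertScaleAbs(b,alpha=1.7)
o=np.zeros((510,810,3),np.uint8);o[:,:420]=a;o[:390,420:810]=b
cv2.imwrite("pics/st.png",o[:, :800])
E
```

```text
scene hex 100.0 ctr 628.0 183.0 rect [628.1 183.2] [62.  58.9] 49.1
scene rnd 101.0 ctr 480.9 0.0 rect [ 4.808e+02 -1.000e-01] [73.2 74.8] 47.7
scene sq 99.0 ctr 654.8 -204.1 rect [ 654.8 -204. ] [80.5 77. ] 4.2
scene rect 99.0 ctr 452.2 -288.7 rect [ 452.3 -288.7] [128.5  88.7] 21.8
top hex 72.0 ctr 625.2 181.7 rect [624.7 181.6] [63.2 55.9] 52.1
top rnd 73.0 ctr 478.8 -1.4 rect [478.7  -1.3] [72.4 73. ] 65.6
top sq 73.0 ctr 652.9 -205.2 rect [ 652.5 -204.8] [80.1 78.4] 4.2
top rect 73.0 ctr 450.5 -289.5 rect [ 450.3 -289.5] [123.9  89.3] 22.0
```

View pics/st.png

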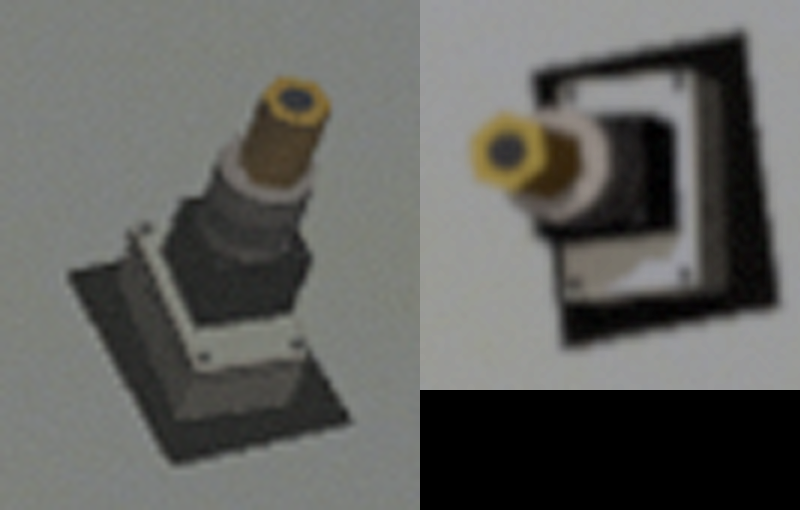

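The crops show the hex top centred at (297,98) in scene and (507,151) in top, with the barrel ring, block and case below it. I'll fit poses from the corners.

Run:
```python
from h import *
from scipy.optimize import least_squares
F={n:np.load(f"{n}.npy",allow_pickle=True).item() for n in("scene","top")}
def px(n,p):
    p=np.array(p,float)
    return (p+.5)/6-.5+([410,130] if n=="scene" else [140,225]) if n=="scene" else (p-[420,0]+.5)/6-.5+[140,225]
pts={"hex .179":(.179,[(297,98)],[(508,152)]),
"caseTop":(.047,[(130,232),(197,370),(308,350)],[(556,83),(698,72),(697,288),(566,302)]),
"blockBase":(.047,[(165,257),(197,326),(303,302)],[]),
"blockTop":(.091,[],[(668,118),(674,236)]),
"pad":(.003,[(68,273),(175,465),(352,422)],[(535,73),(744,32),(778,303),(567,348)])}
for k,(z,a,b) in pts.items():
    for n,l in(("scene",a),("top",b)):
        if l:
            W=ray(F[n],px(n,l),z)[:,:2]*1000; print(k,n,np.round(W,1).tolist())
# tray shape fits: hexagon yaw and rect yaw, hex top yaw via segmentation
def cont(n,u,v,r,yellow=False):
    im=cv2.resize(F[n]["img"][v-r:v+r,u-r:u+r],None,fx=6,fy=6,interpolation=cv2.INTER_CUBIC)
    if yellow:
        i=im.astype(int); g=np.clip((i[...,0]-i[...,2])*2,0,255).astype(np.uint8)
        b=cv2.threshold(g,0,255,cv2.THRESH_BINARY+cv2.THRESH_OTSU)[1]
    else: b=cv2.threshold(cv2.cvtColor(im,cv2.COLOR_RGB2GRAY),0,255,cv2.THRESH_BINARY_INV+cv2.THRESH_OTSU)[1]
    q=max(cv2.findContours(b,cv2.RETR_EXTERNAL,cv2.CHAIN_APPROX_NONE)[0],key=cv2.contourArea)[:,0]
    return (q+.5)/6-.5+np.array([u-r,v-r])
def hexfit(W):
    def res(p):
        d=W-p[:2]; return np.max([d[:,0]*np.cos(a)+d[:,1]*np.sin(a) for a in p[2]+np.arange(6)*np.pi/3],axis=0)-p[3]
    best=min((least_squares(res,[*W.mean(0),a,27],loss='soft_l1') for a in np.radians([0,15,30,45])),key=lambda s:s.cost)
    p=best.x; return np.round([p[0],p[1],np.degrees(p[2])%60,p[3]*2,best.cost],1)
for n,u,v in(("scene",422,237),("top",222,196)):
    print("hextray normal-angle",n,hexfit(ray(F[n],cont(n,u,v,25),.005)[:,:2]*1000))
for n,u,v in(("scene",459,146),("top",154,250)):
    W=ray(F[n],cont(n,u,v,14,True),.179)[:,:2]*1000
    print("yellow",n,W.min(0),W.max(0),hexfit(W))
for n,u,v in(("scene",256,194),("top",388,263),("scene",284,251),("top",358,190)):
    W=ray(F[n],cont(n,u,v,30),.005)[:,:2]*1000;print(n,np.round(cv2.boxPoints(cv2.minAreaRect(W.astype(np.float32))),0).tolist())
```

```text
hex .179 scene [[450.3, 288.1]]
hex .179 top [[451.0, 285.6]]
caseTop scene [[414.1, 246.4], [503.6, 260.7], [494.1, 317.9]]
caseTop top [[494.7, 319.2], [501.5, 256.5], [406.5, 247.7], [398.8, 304.3]]
blockBase scene [[431.5, 260.5], [476.4, 266.8], [463.9, 322.9]]
blockTop top [[475.7, 253.3], [425.9, 245.8]]
pad scene [[403.0, 225.3], [528.4, 254.4], [506.7, 348.9]]
pad top [[504.5, 345.9], [526.4, 251.1], [402.8, 224.0], [380.1, 317.4]]
hextray normal-angle scene [628.  183.   21.4  56.5  70.1]
hextray normal-angle top [625.3 181.8  21.9  55.7  45.8]
yellow scene [435.48588861 253.38907035] [499.49768702 303.35535138] [4.6990e+02 2.7890e+02 6.0000e-01 5.4200e+01 1.8318e+03]
yellow top [435.05181317 257.70976178] [467.01912704 301.03874237] [450.2 280.8  12.5  34.6 451.9]
scene [[376.0, -271.0], [409.0, -354.0], [528.0, -306.0], [496.0, -224.0]]
top [[376.0, -271.0], [409.0, -354.0], [524.0, -308.0], [491.0, -225.0]]
scene [[612.0, -169.0], [618.0, -245.0], [698.0, -239.0], [692.0, -163.0]]
top [[610.0, -169.0], [615.0, -247.0], [695.0, -241.0], [690.0, -163.0]]
```

```bash
cat >> h.py <<'E'
from scipy.optimize import minimize
def hexcorn(x,y,z,nrm):
    a=nrm+np.radians(30)+np.arange(6)*np.pi/3
    return np.c_[x+.028/3**.5*np.cos(a),y+.028/3**.5*np.sin(a),np.full(6,z)]
def polyfit_contrast(f,corners,p0,steps,ch,grow=1.25,shrink=.8):
    """maximise (mean inside shrunken-edge band) - (mean outside band) over p by grid/NM"""
    img=cv2.GaussianBlur(ch(f["img"].astype(np.float32)),(0,0),.6)
    def cost(p):
        c=corners(p); m=c.mean(0); tot=0
        t=np.linspace(0,1,12,endpoint=False)[:,None]
        ins=[];out=[]
        for i in range(len(c)):
            e=c[i]*(1-t)+c[(i+1)%len(c)]*t
            ins.append(m+(e-m)*shrink);out.append(m+(e-m)*grow)
        def smp(P):
            q=proj(f,np.vstack(P)).astype(np.float32); return cv2.remap(img,q[:,:1],q[:,1:],cv2.INTER_LINEAR).ravel()
        return -(smp(ins)-smp(out)).mean()
    best=min((minimize(cost,np.array(p0)+np.array(s),method="Nelder-Mead",options=dict(initial_simplex=None)) for s in steps),key=lambda r:r.fun)
    return best
E
python3 - <<'E'
from h import *
F={n:np.load(f"{n}.npy",allow_pickle=True).item() for n in("scene","top")}
for n,x,y in(("scene",.450,.288),("top",.451,.2856)):
    for a in range(0,60,5):
        r=polyfit_contrast(F[n],lambda p:hexcorn(p[0],p[1],.179,np.radians(a)),[x,y],[(0,0)],lambda i:i[...,0]-i[...,2]+.3*i[...,0])
        print(n,a,np.round(r.x*1000,1),round(r.fun,2))
def px(n,p):
    p=np.array(p,float)
    return (p+.5)/6-.5+np.array([410,130]) if n=="scene" else (p-[420,0]+.5)/6-.5+np.array([140,225])
print("block base top",ray(F["top"],px("top",[(672,118),(674,236)]),.047)*1000)
b0=ray(F["scene"],[(353,290)],0.0)[0];print("bottle front base",b0, "carton",ray(F["scene"],[(184,222)],.03)[0])
E
```

```text
scene 0 [451.2 287.7] -41.56
scene 5 [451.3 287.7] -41.36
scene 10 [451.1 287.7] -41.25
scene 15 [451.3 287.8] -41.28
scene 20 [451.3 287.7] -41.6
scene 25 [451.5 287.6] -41.83
scene 30 [451.4 287.5] -41.98
scene 35 [451.5 287.7] -42.37
scene 40 [451.5 287.7] -42.66
scene 45 [451.3 287.6] -42.66
scene 50 [451.3 287.7] -42.44
scene 55 [451.1 287.7] -42.02
top 0 [451.5 285.8] -33.82
top 5 [451.4 285.7] -33.48
top 10 [451.5 285.7] -33.18
top 15 [451.4 285.9] -33.07
top 20 [451.4 285.9] -33.12
top 25 [451.4 285.8] -33.29
top 30 [451.5 285.7] -33.55
top 35 [451.4 285.7] -33.92
top 40 [451.4 285.7] -34.17
top 45 [451.3 285.8] -34.3
top 50 [451.3 285.8] -34.29
top 55 [451.4 285.8] -34.09
block base top [[480.61303274 266.05062897  47.        ]
 [428.74197117 259.96786294  47.        ]]
bottle front base [ 0.7778995  -0.02525283  0.        ] carton [ 0.56132674 -0.4798109   0.03      ]
```

Emit:
{"method": "apply_moves", "body": {
  "deltas": [
    [0, 0, 0, 0, -1],
    [0, 0, 0, 0, -1],
    [0, 0, 0, 0, -1],
    [0, 0, 0, 0, -1],
    [0, 0, 0, 0, -1]
  ],
  "newtons": 40
}}

```text
clock: 0.62
ee_pos: [0.2096, -0.4813, 0.3037]
tool_rot: [-3.141, -0.0, 0.94]
force: [0.4, -0.4, 0.2]
gripper_width: 0.0854
gripper_force: 0.0
```

Emit:
{"method": "apply_moves", "body": {
  "deltas": [
    [0, 0, 0, 0, -1],
    [0, 0, 0, 0, -1],
    [0, 0, 0, 0, -1],
    [0, 0, 0, 0, -0.58],
    [0, 0, 0, 0, 0]
  ]
}}

```text
clock: 1.03
ee_pos: [0.2096, -0.4813, 0.3037]
tool_rot: [-3.141, -0.0, 1.311]
force: [0.2, 0.8, 0.4]
gripper_width: 0.0852
gripper_force: 0.0
```

Emit:
{"method": "apply_moves", "body": {
  "deltas": [
    [0, 0.5, 0, 0, 0],
    [0, 0.99, 0.04, 0, 0],
    [0, 0.99, 0.04, 0, 0],
    [0, 0.99, 0.04, 0, 0],
    [0, 0.99, 0.04, 0, 0]
  ]
}}

```text
clock: 1.45
ee_pos: [0.249, -0.3519, 0.3037]
tool_rot: [-3.141, -0.0, 1.306]
force: [0.0, 0.3, 0.0]
gripper_width: 0.0854
gripper_force: 0.0
```

Emit:
{"method": "apply_moves", "body": {
  "deltas": [
    [0, 0.99, 0.04, 0, 0],
    [0, 0.99, 0.04, 0, 0],
    [0, 0.99, 0.04, 0, 0],
    [0, 0.99, 0.04, 0, 0],
    [0, 0.99, 0.04, 0, 0]
  ]
}}

```text
clock: 1.87
ee_pos: [0.2931, -0.21, 0.3039]
tool_rot: [3.141, 0.0, 1.306]
force: [-0.1, -0.3, -0.8]
gripper_width: 0.0853
gripper_force: 0.0
```

Emit:
{"method": "apply_moves", "body": {
  "deltas": [
    [0, 0.99, 0.04, 0, 0],
    [0, 0.99, 0.04, 0, 0],
    [0, 0.99, 0.04, 0, 0],
    [0, 0.99, 0.04, 0, 0],
    [0, 0.99, 0.04, 0, 0]
  ]
}}

```text
clock: 2.28
ee_pos: [0.3373, -0.0681, 0.304]
tool_rot: [3.141, 0.0, 1.307]
force: [0.6, -0.4, -0.3]
gripper_width: 0.0853
gripper_force: 0.0
```

Emit:
{"method": "apply_moves", "body": {
  "deltas": [
    [0, 0.99, 0.04, 0, 0],
    [0, 0.99, 0.04, 0, 0],
    [0, 0.99, 0.04, 0, 0],
    [0, 0.99, 0.04, 0, 0],
    [0, 0.99, 0.04, 0, 0]
  ]
}}

```text
clock: 2.7
ee_pos: [0.3815, 0.074, 0.304]
tool_rot: [3.141, -0.0, 1.307]
force: [-0.3, -1.7, 0.9]
gripper_width: 0.0853
gripper_force: 0.0
```

Emit:
{"method": "apply_moves", "body": {
  "deltas": [
    [0, 0.99, 0.04, 0, 0],
    [0, 0.99, 0.04, 0, 0],
    [0, 0.99, 0.04, 0, 0],
    [0, 0.6, 0.04, 0, 0],
    [0, 0, 0, 0, 0]
  ]
}}

```text
clock: 3.12
ee_pos: [0.4141, 0.177, 0.3036]
tool_rot: [-3.141, -0.0, 1.31]
force: [-0.2, 0.4, 0.0]
gripper_width: 0.0853
gripper_force: 0.0
```

Emit:
{"method": "apply_moves", "body": {
  "deltas": [
    [0, 0.97, 0.06, 0, 0],
    [0, 0.96, 0.06, 0, 0],
    [0, 0.96, 0.06, 0, 0],
    [0, 0.96, 0.07, 0, 0],
    [0, 0, 0, 0, 0]
  ]
}}

```text
clock: 3.53
ee_pos: [0.4515, 0.2868, 0.3034]
tool_rot: [-3.141, -0.001, 1.31]
force: [0.4, 0.4, -0.3]
gripper_width: 0.0851
gripper_force: 0.0
```

Emit:
{"method": "apply_moves", "body": {
  "deltas": [
    [0, 0, 0, 0.7, 0],
    [0, 0, 0, 0.7, 0],
    [0, 0, 0, 0.7, 0],
    [0, 0, 0, 0.5, 0],
    [0, 0, 0, 0.38, 0]
  ]
}}

```text
clock: 3.95
ee_pos: [0.4505, 0.2831, 0.213]
tool_rot: [-3.14, 0.001, 1.307]
force: [0.3, -0.6, -0.4]
gripper_width: 0.0855
gripper_force: 0.0
```

```bash
cat >> h.py <<'E'
def look(name,*boxes,s=4,gain=1.5):
    """boxes: (cam,u0,v0,u1,v1)"""
    ims=[]
    for n,a,b,c,d in boxes:
        f=robot.grab_frame(n);np.save(f"{n}.npy",f,allow_pickle=True)
        ims.append(cv2.convertScaleAbs(cv2.resize(f["img"][b:d,a:c,::-1],None,fx=s,fy=s,interpolation=cv2.INTER_CUBIC),alpha=gain))
    h=max(i.shape[0] for i in ims)
    cv2.imwrite(f"pics/{name}.png",np.hstack([np.pad(i,((0,h-i.shape[0]),(0,0),(0,0))) for i in ims]))
def plan(x,y,z,yawdeg):
    s=robot.read_state();p=s["ee_pos"];w=s["tool_rot"][2];t=np.radians(yawdeg)
    dt=(t-w+np.pi)%(2*np.pi)-np.pi; d=np.array([x,y,z])-p
    r=lambda w:np.round([d@[np.cos(w),np.sin(w),0],d@[np.sin(w),-np.cos(w),0],-d[2]],4)/.03
    print("pos",np.round(p,4),"yaw",round(np.degrees(w),2),"turn",round(-np.degrees(dt)/6,3),"| at old yaw",np.round(r(w),3),"| at new yaw",np.round(r(t),3),"w",s["gripper_width"],"f",np.round(s["force"],1))
E
python3 -c "
from h import *
plan(.4514,.2867,.214,75)
look('g1',('scene',400,70,520,220),('top',110,200,190,300))"
```

```text
pos [0.4505 0.2831 0.213 ] yaw 74.88 turn -0.019 | at old yaw [ 0.123 -0.    -0.033] | at new yaw [ 0.123 -0.    -0.033] w 0.08552109667706292 f [ 0.3 -0.6 -0.4]
```

View pics/g1.png

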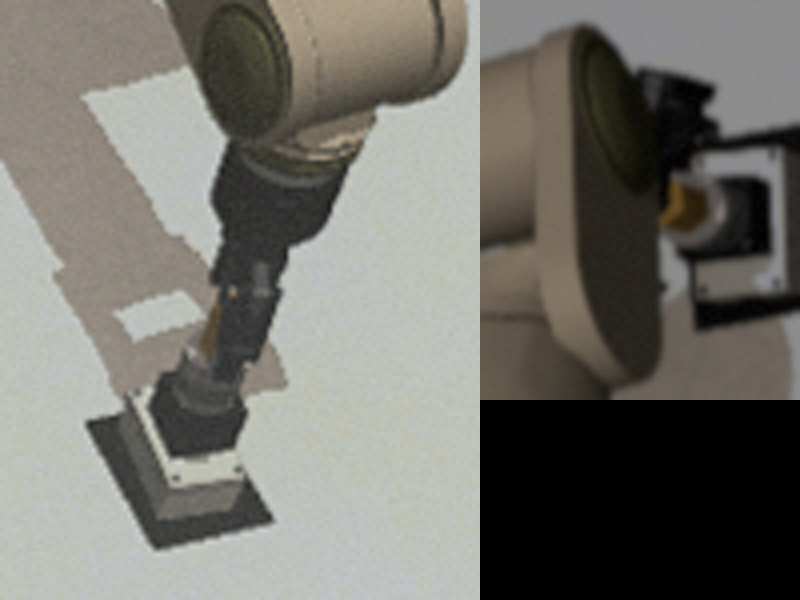

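The fingers straddle the brass hex at (215,320) in the crop, with the stack upright. I'll settle, trim the position and close.

Emit:
{"method": "apply_moves", "body": {
  "deltas": [
    [0, 0.12, 0, 0, 0],
    [0, 0, 0, 0, 0],
    [0.3, 0, 0, 0, 0]
  ]
}}

```text
clock: 4.3
ee_pos: [0.4521, 0.2878, 0.2155]
tool_rot: [3.14, -0.001, 1.309]
force: [0.9, 0.0, -0.6]
gripper_width: 0.0755
gripper_force: 0.0
```

Emit:
{"method": "apply_moves", "body": {
  "deltas": [
    [0.55, 0, 0, 0, 0],
    [0.6, 0, 0, 0, 0],
    [0.63, 0, 0, 0, 0],
    [0.66, 0, 0, 0, 0],
    [0.7, 0, 0, 0, 0]
  ],
  "newtons": 30
}}

```text
clock: 4.72
ee_pos: [0.4519, 0.2877, 0.2147]
tool_rot: [3.141, -0.0, 1.309]
force: [0.5, 0.5, 2.1]
gripper_width: 0.0275
gripper_force: 29.8
```

Emit:
{"method": "apply_moves", "body": {
  "deltas": [
    [0.75, 0, 0, 0, 0],
    [0.8, 0, 0, 0, 0],
    [0.9, 0, 0, 0, 0],
    [1, 0, 0, 0, 0],
    [1, 0, 0, 0, 0]
  ]
}}

```text
clock: 5.13
ee_pos: [0.4519, 0.2877, 0.2147]
tool_rot: [3.141, -0.0, 1.309]
force: [-0.6, 0.6, 4.0]
gripper_width: 0.0278
gripper_force: 29.9
```

Emit:
{"method": "apply_moves", "body": {
  "deltas": [
    [1, 0, 0, -0.1, 0],
    [1, 0, 0, -0.4, 0],
    [1, 0, 0, -0.7, 0],
    [1, 0, 0, -0.5, 0],
    [1, 0, 0, 0, 0]
  ],
  "newtons": 40
}}

```text
clock: 5.55
ee_pos: [0.4524, 0.288, 0.2681]
tool_rot: [3.138, -0.003, 1.309]
force: [-0.1, -0.0, 0.1]
gripper_width: 0.0274
gripper_force: 39.5
```

```bash
python3 -c "
from h import *
plan(.6265,.1824,.263,51.6)
look('g2',('scene',400,60,520,210),('top',130,220,210,300))"
```

```text
pos [0.4524 0.288  0.2681] yaw 75.03 turn 3.904 | at old yaw [-1.9    6.517  0.17 ] | at new yaw [0.847 6.737 0.17 ] w 0.02735469861572753 f [-0.1 -0.   0.1]
```

View pics/g2.png

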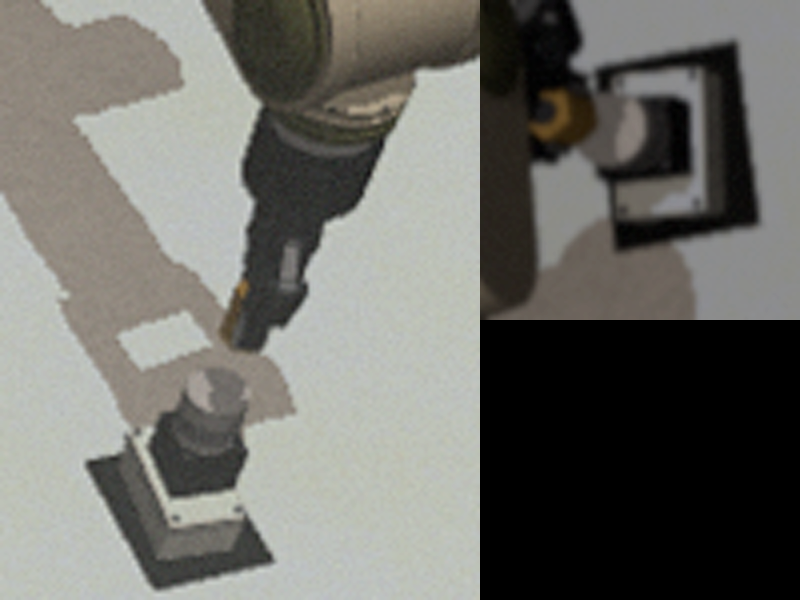

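The hex is held clear of the barrel, and the rest of the stack is undisturbed. Next is the hex tray.

Emit:
{"method": "apply_moves", "body": {
  "deltas": [
    [1, 0, 0, -0.2, 1],
    [1, 0, 0, 0, 1],
    [1, 0, 0, 0, 1],
    [1, 0, 0, 0, 0.9],
    [1, 0, 0.4, 0, 0]
  ]
}}

```text
clock: 6.07
ee_pos: [0.4601, 0.2808, 0.27]
tool_rot: [-3.139, 0.002, 0.899]
force: [0.6, 1.0, -0.8]
gripper_width: 0.0277
gripper_force: 39.5
```

Emit:
{"method": "apply_moves", "body": {
  "deltas": [
    [1, 0.12, 0.85, 0, 0],
    [1, 0.13, 0.95, 0, 0],
    [1, 0.13, 0.95, 0, 0],
    [1, 0.13, 0.95, 0, 0],
    [1, 0.13, 0.95, 0, 0]
  ]
}}

```text
clock: 6.48
ee_pos: [0.5839, 0.207, 0.2701]
tool_rot: [-3.14, 0.001, 0.904]
force: [-0.1, 0.4, -0.6]
gripper_width: 0.0279
gripper_force: 39.6
```

Emit:
{"method": "apply_moves", "body": {
  "deltas": [
    [1, 0.13, 0.95, 0, 0],
    [1, 0.1, 0.6, 0, 0],
    [1, 0, 0.1, 0, 0],
    [1, 0, 0, 0, 0],
    [1, 0, 0, 0, 0]
  ]
}}

```text
clock: 6.9
ee_pos: [0.6252, 0.1833, 0.2706]
tool_rot: [-3.14, 0.001, 0.902]
force: [0.1, 1.5, -0.6]
gripper_width: 0.0274
gripper_force: 39.7
```

```bash
python3 -c "
from h import *
plan(.6265,.1824,.0827,51.6)"
```

```text
pos [0.6252 0.1833 0.2706] yaw 51.7 turn 0.017 | at old yaw [3.000e-03 5.300e-02 6.263e+00] | at new yaw [3.000e-03 5.300e-02 6.263e+00] w 0.02738097203843767 f [ 0.1  1.5 -0.6]
```

Emit:
{"method": "apply_moves", "body": {
  "deltas": [
    [1, 0, 0.05, 0.6, 0],
    [1, 0, 0, 1, 0],
    [1, 0, 0, 1, 0],
    [1, 0, 0, 1, 0],
    [1, 0, 0, 0.8, 0]
  ]
}}

```text
clock: 7.32
ee_pos: [0.6252, 0.1832, 0.1374]
tool_rot: [-3.14, 0.001, 0.903]
force: [0.3, 0.1, -1.9]
gripper_width: 0.0275
gripper_force: 39.7
```

Emit:
{"method": "apply_moves", "body": {
  "deltas": [
    [1, 0, 0, 0.6, 0],
    [1, 0, 0, 0.5, 0],
    [1, 0, 0, 0.3, 0],
    [1, 0, 0, 0, 0],
    [1, 0, 0, 0, 0]
  ]
}}

```text
clock: 7.73
ee_pos: [0.6265, 0.1829, 0.098]
tool_rot: [3.142, -0.0, 0.902]
force: [0.7, 0.7, 0.7]
gripper_width: 0.0275
gripper_force: 39.7
```

```bash
python3 -c "
from h import *
plan(.6265,.1824,.0827,51.6)
look('p1',('scene',380,190,470,260),('top',185,160,265,230),s=5)"
```

```text
pos [0.6265 0.1829 0.098 ] yaw 51.68 turn 0.013 | at old yaw [-0.013  0.01   0.51 ] | at new yaw [-0.013  0.01   0.51 ] w 0.027459533313417 f [0.7 0.7 0.7]
```

View pics/p1.png

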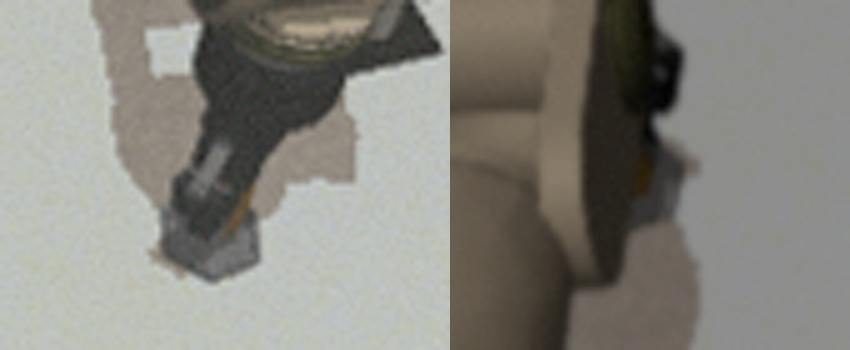

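The hex hangs over the hex tray at crop (210,245). I'll lower it slowly.

Emit:
{"method": "apply_moves", "body": {
  "deltas": [
    [1, 0, 0, 0.2, 0],
    [1, 0, 0, 0.15, 0],
    [1, 0, 0, 0.06, 0],
    [1, 0, 0, 0.04, 0],
    [1, 0, 0, 0, 0]
  ]
}}

```text
clock: 8.25
ee_pos: [0.6266, 0.1824, 0.0836]
tool_rot: [-3.141, 0.0, 0.901]
force: [0.3, 1.1, -1.3]
gripper_width: 0.0278
gripper_force: 39.7
```

Emit:
{"method": "apply_moves", "body": {
  "deltas": [
    [1, 0, 0, 0.03, 0],
    [1, 0, 0, 0.03, 0],
    [1, 0, 0, 0, 0],
    [1, 0, 0, 0, 0]
  ]
}}

```text
clock: 8.58
ee_pos: [0.6269, 0.1825, 0.0828]
tool_rot: [3.141, -0.0, 0.901]
force: [-1.6, -1.2, 4.7]
gripper_width: 0.0276
gripper_force: 40.1
```

Emit:
{"method": "apply_moves", "body": {
  "deltas": [
    [0.66, 0, 0, 0, 0],
    [0.62, 0, 0, 0, 0],
    [0.58, 0, 0, 0, 0],
    [0.4, 0, 0, 0, 0],
    [0.2, 0, 0, 0, 0]
  ],
  "newtons": 20
}}

```text
clock: 9.0
ee_pos: [0.6267, 0.1824, 0.0821]
tool_rot: [-3.142, 0.0, 0.901]
force: [0.6, 0.7, 0.5]
gripper_width: 0.0591
gripper_force: 0.0
```

Emit:
{"method": "apply_moves", "body": {
  "deltas": [
    [0, 0, 0, 0, 0],
    [0, 0, 0, -0.3, 0],
    [0, 0, 0, -0.8, 0],
    [0, 0, 0, -1, 0],
    [0, 0, 0, -1, 0]
  ]
}}

```text
clock: 9.42
ee_pos: [0.6265, 0.1824, 0.1767]
tool_rot: [-3.141, 0.0, 0.901]
force: [0.6, -0.2, 0.3]
gripper_width: 0.0859
gripper_force: 0.0
```

Emit:
{"method": "apply_moves", "body": {
  "deltas": [
    [0, 0, 0, -1, 0],
    [0, 0, 0, -1, 0],
    [0, -0.5, -0.5, 0, 0],
    [0, -0.9, -0.9, 0, 0],
    [0, -0.9, -0.9, 0, 0]
  ]
}}

```text
clock: 9.83
ee_pos: [0.5286, 0.1709, 0.2358]
tool_rot: [3.141, -0.001, 0.901]
force: [0.0, 0.2, -0.9]
gripper_width: 0.0853
gripper_force: 0.0
```

```bash
python3 -c "
from h import *
plan(.4514,.2867,.22,75)
look('p2',('scene',380,130,480,255),('top',140,175,240,300),s=4)
for n in('scene','top'):
    f=np.load(n+'.npy',allow_pickle=True).item()
    print(n,'hex top expected px',proj(f,[[.6265,.1824,.047]]),'barrel top',proj(f,[[.4514,.2867,.135]]))
"
```

```text
pos [0.5286 0.1709 0.2358] yaw 51.6 turn -3.9 | at old yaw [ 1.427 -4.413  0.527] | at new yaw [ 3.063 -3.483  0.527] w 0.08527481713263131 f [ 0.   0.2 -0.9]
scene hex top expected px [[424.13726653 227.75236693]] barrel top [[454.61632759 157.1407537 ]]
top hex top expected px [[217.41549113 192.01832361]] barrel top [[160.62258457 251.6354378 ]]
```

View pics/p2.png

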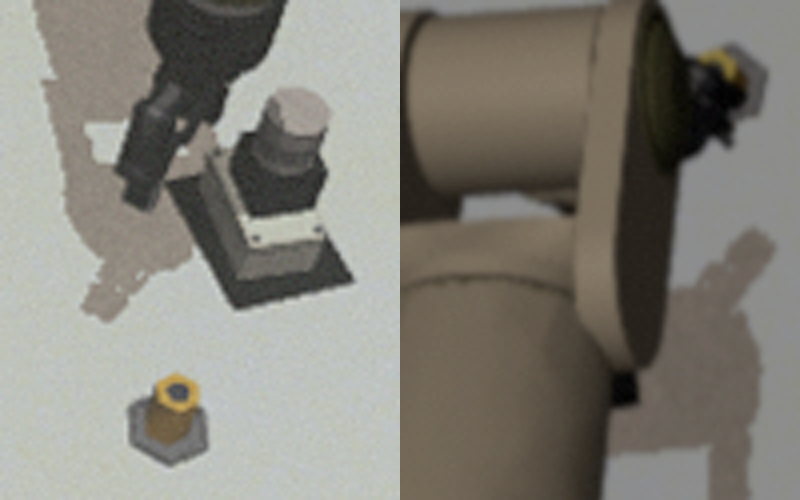

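The hex stands upright, centred and aligned in its tray (crop 175,400), and the barrel top is at crop (298,112). Barrel next, keeping this yaw.

```bash
python3 -c "
from h import *
f=np.load('scene.npy',allow_pickle=True).item()
g=f['img'].astype(int).sum(2)
# barrel top disc: light region
c=cv2.resize(f['img'][140:178,440:470],None,fx=8,fy=8,interpolation=cv2.INTER_CUBIC)
def circ(x,y,r=.023): 
    a=np.linspace(0,2*np.pi,40,endpoint=False); return np.c_[x+r*np.cos(a),y+r*np.sin(a),np.full(40,.135)]
for ch in(lambda i:i[...,0], ):
    img=cv2.GaussianBlur(ch(f['img'].astype(np.float32)),(0,0),.6)
    def s(P):
        q=proj(f,P).astype(np.float32);return cv2.remap(img,q[:,:1],q[:,1:],1).ravel()
    cost=lambda p:-np.abs(s(circ(*p,r=.019))-s(circ(*p,r=.027))).mean()
    print(minimize(cost,[.452,.287],method='Nelder-Mead',options=dict(initial_simplex=[[.448,.285],[.456,.285],[.452,.291]])).x)
print(ray(f,[(454.5,158)],.135))
plan(.4522,.2865,.172,51.6)"
```

```text
[0.45109221 0.2840549 ]
[[0.4546163  0.28559089 0.135     ]]
pos [0.5244 0.1712 0.2345] yaw 51.67 turn 0.012 | at old yaw [ 1.523 -4.273  2.083] | at new yaw [ 1.52  -4.273  2.083] w 0.08534995326640807 f [0.2 0.4 0.1]
```

Emit:
{"method": "apply_moves", "body": {
  "deltas": [
    [0, 0.3, -0.85, 0, 0],
    [0, 0.3, -0.86, 0, 0],
    [0, 0.31, -0.86, 0, 0],
    [0, 0.31, -0.85, 0, 0],
    [0, 0.3, -0.85, 0, 0]
  ]
}}

```text
clock: 10.35
ee_pos: [0.4574, 0.2876, 0.2361]
tool_rot: [3.141, -0.001, 0.901]
force: [0.6, 0.5, -0.1]
gripper_width: 0.0853
gripper_force: 0.0
```

Emit:
{"method": "apply_moves", "body": {
  "deltas": [
    [0, 0, 0, 0, 0],
    [0, 0, 0, 0.6, 0],
    [0, 0, 0, 0.7, 0],
    [0, 0, 0, 0.5, 0],
    [0, 0, 0, 0.2, 0]
  ]
}}

```text
clock: 10.77
ee_pos: [0.4576, 0.2861, 0.1738]
tool_rot: [-3.141, 0.002, 0.901]
force: [0.1, 0.1, 0.2]
gripper_width: 0.0854
gripper_force: 0.0
```

Emit:
{"method": "apply_moves", "body": {
  "deltas": [
    [0, 0, 0, 0, 0],
    [0, 0, 0, 0, 0]
  ]
}}

```text
clock: 10.93
ee_pos: [0.4583, 0.2864, 0.1761]
tool_rot: [3.141, -0.001, 0.901]
force: [-0.2, -0.2, 0.3]
gripper_width: 0.0849
gripper_force: 0.0
```

```bash
python3 -c "
from h import *
plan(.4522,.286,.172,51.6)"
```

```text
pos [0.4583 0.2864 0.1761] yaw 51.6 turn 0.001 | at old yaw [-0.137 -0.15   0.137] | at new yaw [-0.137 -0.15   0.137] w 0.08488591775698356 f [-0.2 -0.2  0.3]
```

Emit:
{"method": "apply_moves", "body": {
  "deltas": [
    [0, -0.14, -0.15, 0.1, 0],
    [0, 0, 0, 0, 0],
    [0.25, 0, 0, 0, 0],
    [0.35, 0, 0, 0, 0],
    [0.4, 0, 0, 0, 0]
  ],
  "newtons": 20
}}

```text
clock: 11.35
ee_pos: [0.4517, 0.286, 0.1726]
tool_rot: [3.141, -0.001, 0.901]
force: [0.5, -0.1, 0.1]
gripper_width: 0.052
gripper_force: 0.0
```

Emit:
{"method": "apply_moves", "body": {
  "deltas": [
    [0.43, 0, 0, 0, 0],
    [0.46, 0, 0, 0, 0],
    [0.5, 0, 0, 0, 0],
    [0.6, 0, 0, 0, 0],
    [1, 0, 0, 0, 0]
  ],
  "newtons": 25
}}

```text
clock: 11.77
ee_pos: [0.4519, 0.2859, 0.1725]
tool_rot: [3.141, -0.001, 0.901]
force: [1.4, -1.3, 3.0]
gripper_width: 0.0452
gripper_force: 25.5
```

Emit:
{"method": "apply_moves", "body": {
  "deltas": [
    [1, 0, 0, 0, 0],
    [1, 0, 0, 0, 0],
    [1, 0, 0, 0, 0]
  ],
  "newtons": 50
}}

```text
clock: 12.02
ee_pos: [0.4519, 0.2859, 0.1727]
tool_rot: [3.141, -0.001, 0.901]
force: [0.9, -2.1, 6.0]
gripper_width: 0.0452
gripper_force: 50.5
```

Emit:
{"method": "apply_moves", "body": {
  "deltas": [
    [1, 0, 0, -0.1, 0],
    [1, 0, 0, -0.4, 0],
    [1, 0, 0, -0.8, 0],
    [1, 0, 0, -0.5, 0],
    [1, 0, 0, 0, 0]
  ]
}}

```text
clock: 12.43
ee_pos: [0.4521, 0.2864, 0.2286]
tool_rot: [3.14, -0.004, 0.901]
force: [1.1, 0.2, -2.2]
gripper_width: 0.0454
gripper_force: 51.5
```

```bash
python3 -c "
from h import *
plan(.480,-.0007,.222,51.6)
look('p3',('scene',400,80,500,210),('top',140,175,240,300),s=4)"
```

```text
pos [0.4521 0.2864 0.2286] yaw 51.63 turn 0.005 | at old yaw [-6.927  6.67   0.22 ] | at new yaw [-6.923  6.673  0.22 ] w 0.04544159253033729 f [ 1.1  0.2 -2.2]
```

View pics/p3.png

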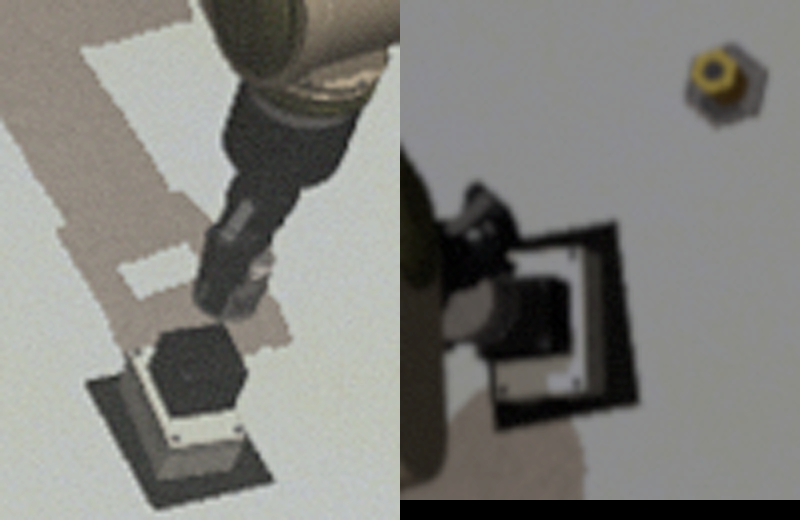

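The barrel is lifted, with block and case undisturbed. On to the round tray.

Emit:
{"method": "apply_moves", "body": {
  "deltas": [
    [1, -0.4, 0.4, 0, 0],
    [1, -0.8, 0.77, 0, 0],
    [1, -0.9, 0.87, 0, 0],
    [1, -0.9, 0.87, 0, 0],
    [1, -0.9, 0.87, 0, 0]
  ]
}}

```text
clock: 12.95
ee_pos: [0.4669, 0.1224, 0.2245]
tool_rot: [-3.139, 0.002, 0.902]
force: [1.1, 0.1, -1.8]
gripper_width: 0.0448
gripper_force: 51.6
```

Emit:
{"method": "apply_moves", "body": {
  "deltas": [
    [1, -0.9, 0.87, 0, 0],
    [1, -0.9, 0.87, 0, 0],
    [1, -0.7, 0.67, 0, 0],
    [1, -0.4, 0.38, 0, 0],
    [1, -0.13, 0.1, 0, 0]
  ]
}}

```text
clock: 13.37
ee_pos: [0.479, -0.0035, 0.2246]
tool_rot: [-3.139, 0.001, 0.898]
force: [0.3, -0.1, -3.0]
gripper_width: 0.0447
gripper_force: 51.6
```

Emit:
{"method": "apply_moves", "body": {
  "deltas": [
    [1, 0, 0, 0.4, 0],
    [1, 0, 0, 0.8, 0],
    [1, 0, 0, 0.9, 0],
    [1, 0, 0, 0.9, 0],
    [1, 0, 0, 0.6, 0]
  ]
}}

```text
clock: 13.78
ee_pos: [0.4777, -0.0001, 0.115]
tool_rot: [-3.137, 0.002, 0.901]
force: [-0.1, 0.1, -2.2]
gripper_width: 0.0448
gripper_force: 51.6
```

Emit:
{"method": "apply_moves", "body": {
  "deltas": [
    [1, 0, 0, 0.3, 0],
    [1, 0, 0, 0.1, 0],
    [1, 0, 0, 0, 0],
    [1, 0, 0, 0, 0]
  ]
}}

```text
clock: 14.12
ee_pos: [0.4797, -0.0011, 0.1069]
tool_rot: [3.141, -0.001, 0.901]
force: [0.6, 0.2, -1.0]
gripper_width: 0.0454
gripper_force: 51.6
```

```bash
python3 -c "
from h import *
plan(.480,-.0007,.0847,51.6)"
```

```text
pos [ 0.4797 -0.0011  0.1069] yaw 51.63 turn 0.005 | at old yaw [ 0.017 -0.     0.74 ] | at new yaw [ 0.017 -0.     0.74 ] w 0.045377359740833366 f [ 0.6  0.2 -1. ]
```

Emit:
{"method": "apply_moves", "body": {
  "deltas": [
    [1, 0, 0, 0.3, 0],
    [1, 0, 0, 0.25, 0],
    [1, 0, 0, 0.1, 0],
    [1, 0, 0, 0.04, 0],
    [1, 0, 0, 0, 0]
  ]
}}

```text
clock: 14.53
ee_pos: [0.4792, -0.0012, 0.0852]
tool_rot: [-3.141, 0.0, 0.901]
force: [-0.8, 0.6, -2.0]
gripper_width: 0.0447
gripper_force: 51.6
```

Emit:
{"method": "apply_moves", "body": {
  "deltas": [
    [1, 0, 0, 0.03, 0],
    [1, 0, 0, 0.02, 0],
    [1, 0, 0, 0, 0],
    [1, 0, 0, 0, 0]
  ]
}}

```text
clock: 14.87
ee_pos: [0.4795, -0.0013, 0.0846]
tool_rot: [3.141, -0.0, 0.901]
force: [-2.1, 0.7, 6.1]
gripper_width: 0.0449
gripper_force: 52.3
```

Emit:
{"method": "apply_moves", "body": {
  "deltas": [
    [0.48, 0, 0, 0, 0],
    [0.44, 0, 0, 0, 0],
    [0.4, 0, 0, 0, 0],
    [0.3, 0, 0, 0, 0],
    [0.1, 0, 0, 0, 0]
  ],
  "newtons": 20
}}

```text
clock: 15.28
ee_pos: [0.4794, -0.0013, 0.084]
tool_rot: [3.141, -0.0, 0.901]
force: [0.5, -0.1, -0.8]
gripper_width: 0.0702
gripper_force: 0.0
```

Emit:
{"method": "apply_moves", "body": {
  "deltas": [
    [0, 0, 0, 0, 0],
    [0, 0, 0, -0.3, 0],
    [0, 0, 0, -0.8, 0],
    [0, 0, 0, -1, 0],
    [0, 0, 0, -1, 0]
  ]
}}

```text
clock: 15.7
ee_pos: [0.479, -0.0012, 0.1785]
tool_rot: [-3.141, 0.0, 0.901]
force: [0.9, 0.7, 0.0]
gripper_width: 0.0852
gripper_force: 0.0
```

Emit:
{"method": "apply_moves", "body": {
  "deltas": [
    [0, 0, 0, -1, 0],
    [0, 0.2, -0.2, 0, 0],
    [0, 0.5, -0.5, 0, 0],
    [0, 0.6, -0.6, 0, 0],
    [0, 0, 0, 0, 0]
  ]
}}

```text
clock: 16.12
ee_pos: [0.4721, 0.0564, 0.2074]
tool_rot: [-3.141, -0.001, 0.903]
force: [-0.8, -0.3, 0.0]
gripper_width: 0.0852
gripper_force: 0.0
```

```bash
python3 -c "
from h import *
plan(.4514,.2867,.22,0)
look('p4',('scene',330,130,480,215),('top',145,220,195,285),s=4)
im=cv2.imread('pics/p4.png');print(im.shape)
for n in('scene','top'):
    f=np.load(n+'.npy',allow_pickle=True).item()
    def rect(x,y,z,t,L,W): 
        c,s=np.cos(t),np.sin(t); q=np.array([[1,1],[-1,1],[-1,-1],[1,-1]])*[L/2,W/2]
        return np.c_[x+q@[c,-s],y+q@[s,c],np.full(4,z)]
    dark=lambda i:-i.sum(2)
    for nm,z,L,W,ch,g,s in(('blocktop',.091,.05,.05,dark,1.16,.86),('case',.047,.096,.06,lambda i:i.sum(2),1.1,.92),('pad',.003,.13,.10,dark,1.08,.94)):
        r=polyfit_contrast(f,lambda p:rect(p[0],p[1],z,p[2],L,W),[.452,.286,.18],[(dx,dy,t) for dx in(-.003,.003) for dy in(-.003,.003) for t in(-.1,0,.1)],ch,g,s)
        print(n,nm,np.round(r.x[:2]*1000,1),round(np.degrees(r.x[2]),1),round(r.fun,1))
"
```

```text
pos [0.4721 0.0564 0.2074] yaw 51.75 turn 8.624 | at old yaw [ 5.6   -5.297 -0.42 ] | at new yaw [-0.69  -7.677 -0.42 ] w 0.08521345996752287 f [-0.8 -0.3  0. ]
(340, 800, 3)
scene blocktop [453.2 285.3] 7.6 -123.0
scene case [452.8 283.9] 4.6 -44.1
scene pad [454.2 286.9] 12.7 -147.5
top blocktop [449.5 274.7] 4.8 -137.1
top case [450.8 280.6] 10.4 -95.8
top pad [452.5 287. ] 12.7 -101.9
```

View pics/p4.png

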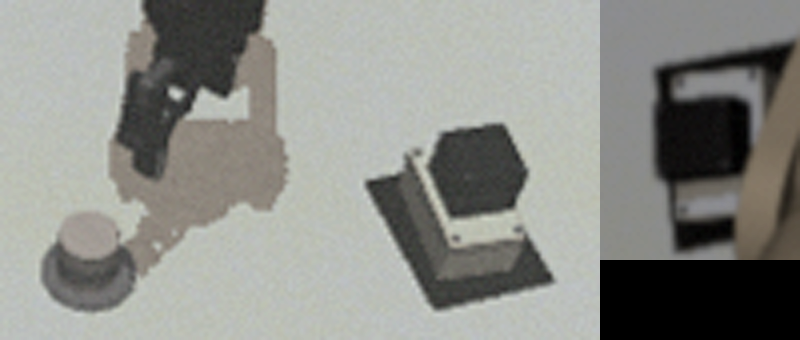

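The barrel stands in the round tray at crop (90,245), with block and case still upright. I'll fit the block silhouette for its yaw.

```bash
cat >> h.py <<'E'
def prism(x,y,t,L,W,z0,z1):
    c,s=np.cos(t),np.sin(t); q=np.array([[1,1],[-1,1],[-1,-1],[1,-1]])*[L/2,W/2]
    xy=np.c_[x+q@[c,-s],y+q@[s,c]]
    return np.vstack([np.c_[xy,np.full(4,z)] for z in(z0,z1)])
def silfit(f,box,mask_fn,p0,L,W,z0,z1,s=8):
    u0,v0,u1,v1=box
    im=cv2.resize(f["img"][v0:v1,u0:u1],None,fx=s,fy=s,interpolation=cv2.INTER_CUBIC)
    m=mask_fn(cv2.GaussianBlur(im,(0,0),3)).astype(np.uint8)
    lab=cv2.connectedComponents(m)[1]; c=((proj(f,[[p0[0],p0[1],z1]])[0]-[u0,v0])*s).astype(int)
    m=(lab==lab[c[1],c[0]]).astype(np.uint8)
    def cost(p):
        h=cv2.convexHull((((proj(f,prism(*p,L,W,z0,z1))-[u0,v0]+.5)*s-.5)*16).round().astype(np.int32))
        b=np.zeros_like(m);cv2.fillConvexPoly(b,h,1,shift=4); return 1-(b&m).sum()/(b|m).sum()
    from scipy.optimize import differential_evolution as de
    r=de(cost,[(p0[0]-.008,p0[0]+.008),(p0[1]-.008,p0[1]+.008),(p0[2]-.35,p0[2]+.35)],seed=1,maxiter=60,tol=1e-5)
    return np.round(r.x[:2]*1000,1),round(np.degrees(r.x[2]),1),round(r.fun,3),m
E
python3 -c "
from h import *
f=np.load('scene.npy',allow_pickle=True).item()
for th in(70,80,90):
    r=silfit(f,(425,150,470,195),lambda i:i.mean(2)<th,(.452,.286,.17),.05,.05,.047,.091);print(th,r[:3],r[3].sum())
plan(.4527,.286,.21,9)
"
```

```text
70 (array([450.7, 286.3]), np.float64(1.2), np.float64(0.085)) 27549
80 (array([450.7, 286.1]), np.float64(4.0), np.float64(0.058)) 28512
90 (array([451.2, 286.2]), np.float64(6.6), np.float64(0.033)) 29460
pos [0.4728 0.0541 0.2072] yaw 51.71 turn 7.118 | at old yaw [ 5.653 -5.317 -0.093] | at new yaw [ 0.547 -7.74  -0.093] w 0.085172340308332 f [0.8 0.2 0.1]
```

```bash
python3 -c "
from h import *
f=np.load('scene.npy',allow_pickle=True).item()
for th in(95,100,105,110,115,120):
    r=silfit(f,(425,150,470,195),lambda i:i.mean(2)<th,(.452,.286,.17),.05,.05,.047,.091);print(th,r[:3],r[3].sum())
"
```

```text
95 (array([451.2, 286.4]), np.float64(7.5), np.float64(0.021)) 29974
100 (array([451.4, 286.2]), np.float64(8.1), np.float64(0.018)) 30503
105 (array([451.3, 286.3]), np.float64(8.5), np.float64(0.024)) 31077
110 (array([451.3, 286.3]), np.float64(8.5), np.float64(0.037)) 31721
115 (array([451.4, 286.5]), np.float64(10.1), np.float64(0.058)) 32521
120 (array([451.5, 286.7]), np.float64(10.8), np.float64(0.085)) 33542
```

Emit:
{"method": "apply_moves", "body": {
  "deltas": [
    [0, 0, 0, 0, -1],
    [0, 0, 0, 0, -1],
    [0, 0, 0, 0, -1],
    [0, 0, 0, 0, -1],
    [0, 0, 0, 0, -1]
  ]
}}

```text
clock: 16.63
ee_pos: [0.4731, 0.0527, 0.207]
tool_rot: [-3.142, 0.0, 1.429]
force: [0.9, -0.5, -0.1]
gripper_width: 0.0853
gripper_force: 0.0
```

Emit:
{"method": "apply_moves", "body": {
  "deltas": [
    [0, 0, 0, 0, -1],
    [0, 0, 0, 0, -1],
    [0, 0, 0, 0, -0.73],
    [0, 0.4, 0.02, 0, 0],
    [0, 0.9, 0.05, 0, 0]
  ]
}}

```text
clock: 17.05
ee_pos: [0.4702, 0.0905, 0.2071]
tool_rot: [3.141, 0.001, 1.707]
force: [-0.4, 0.3, -0.8]
gripper_width: 0.0854
gripper_force: 0.0
```

Emit:
{"method": "apply_moves", "body": {
  "deltas": [
    [0, 0.95, 0.05, 0, 0],
    [0, 0.95, 0.05, 0, 0],
    [0, 0.95, 0.05, 0, 0],
    [0, 0.95, 0.05, 0, 0],
    [0, 0.95, 0.05, 0, 0]
  ]
}}

```text
clock: 17.47
ee_pos: [0.4574, 0.2352, 0.2071]
tool_rot: [3.141, 0.0, 1.709]
force: [0.0, -0.1, 1.0]
gripper_width: 0.0854
gripper_force: 0.0
```

Emit:
{"method": "apply_moves", "body": {
  "deltas": [
    [0, 0.9, 0.04, 0, 0],
    [0, 0.6, 0.03, 0, 0],
    [0, 0.2, 0, 0, 0],
    [0, 0, 0, 0, 0],
    [0, 0, 0, 0, 0]
  ]
}}

```text
clock: 17.88
ee_pos: [0.4525, 0.2845, 0.2069]
tool_rot: [-3.141, 0.0, 1.71]
force: [-0.0, 0.3, 0.2]
gripper_width: 0.0852
gripper_force: 0.0
```

```bash
python3 -c "
from h import *
plan(.4515,.2856,.129,98.1)"
```

```text
pos [0.4525 0.2845 0.2069] yaw 97.97 turn -0.021 | at old yaw [ 0.04  -0.027  2.597] | at new yaw [ 0.04  -0.027  2.597] w 0.08517630861890041 f [-0.   0.3  0.2]
```

Emit:
{"method": "apply_moves", "body": {
  "deltas": [
    [0, 0.04, -0.03, 0.4, 0],
    [0, 0, 0, 0.8, 0],
    [0, 0, 0, 0.7, 0],
    [0, 0, 0, 0.5, 0],
    [0, 0, 0, 0.2, 0]
  ]
}}

```text
clock: 18.3
ee_pos: [0.4509, 0.2848, 0.1271]
tool_rot: [-3.138, 0.001, 1.709]
force: [-0.6, 0.0, -0.3]
gripper_width: 0.0854
gripper_force: 0.0
```

Emit:
{"method": "apply_moves", "body": {
  "deltas": [
    [0, 0, 0, 0, 0],
    [0, 0, 0, 0, 0],
    [0.2, 0, 0, 0, 0],
    [0.3, 0, 0, 0, 0],
    [0.36, 0, 0, 0, 0]
  ],
  "newtons": 20
}}

```text
clock: 18.72
ee_pos: [0.4514, 0.2865, 0.1298]
tool_rot: [3.14, -0.0, 1.71]
force: [-0.2, -0.6, -0.1]
gripper_width: 0.0547
gripper_force: 0.0
```

Emit:
{"method": "apply_moves", "body": {
  "deltas": [
    [0.39, 0, 0, 0, 0],
    [0.42, 0, 0, 0, 0],
    [0.45, 0, 0, 0, 0],
    [0.6, 0, 0, 0, 0],
    [1, 0, 0, 0, 0]
  ]
}}

```text
clock: 19.13
ee_pos: [0.4514, 0.2866, 0.1295]
tool_rot: [3.141, -0.0, 1.71]
force: [-0.4, -0.2, 4.5]
gripper_width: 0.0502
gripper_force: 20.8
```

Emit:
{"method": "apply_moves", "body": {
  "deltas": [
    [1, 0, 0, 0, 0],
    [1, 0, 0, 0, 0],
    [1, 0, 0, 0, 0]
  ],
  "newtons": 50
}}

```text
clock: 19.38
ee_pos: [0.4514, 0.2866, 0.1296]
tool_rot: [3.141, -0.0, 1.71]
force: [-0.3, -1.4, 6.5]
gripper_width: 0.0495
gripper_force: 52.5
```

Emit:
{"method": "apply_moves", "body": {
  "deltas": [
    [1, 0, 0, -0.1, 0],
    [1, 0, 0, -0.4, 0],
    [1, 0, 0, -0.9, 0],
    [1, 0, 0, -0.9, 0],
    [1, 0, 0, -0.6, 0]
  ]
}}

```text
clock: 19.8
ee_pos: [0.4513, 0.2866, 0.218]
tool_rot: [3.14, -0.0, 1.71]
force: [0.2, 0.5, -1.5]
gripper_width: 0.0496
gripper_force: 52.2
```

Emit:
{"method": "apply_moves", "body": {
  "deltas": [
    [1, 0, 0, 0, 0],
    [1, 0, 0, 0, 0]
  ]
}}

```text
clock: 19.97
ee_pos: [0.4511, 0.2865, 0.2159]
tool_rot: [3.141, -0.0, 1.71]
force: [0.6, -0.8, -0.6]
gripper_width: 0.0495
gripper_force: 52.3
```

```bash
python3 -c "
from h import *
plan(.47,-.10,.22,94.2)
look('p5',('scene',400,80,500,210),('top',140,215,240,300),s=4)
f=np.load('scene.npy',allow_pickle=True).item()
for th in(110,120,130): 
    try: print(th,silfit(f,(425,150,475,210),lambda i:i.mean(2)>th+30,(.452,.284,.15),.096,.06,.0465,.047)[:3])
    except Exception as e: print(e)
print('spout tip',ray(f,[(364,240)],.18))
"
```

```text
pos [0.4511 0.2865 0.2159] yaw 98.0 turn 0.633 | at old yaw [-12.847  -1.167  -0.137] | at new yaw [-12.893  -0.313  -0.137] w 0.04945597663202109 f [ 0.6 -0.8 -0.6]
110 (array([460. , 276.2]), np.float64(28.6), np.float64(0.829))
120 (array([460. , 276.2]), np.float64(28.6), np.float64(0.829))
130 (array([460. , 276.2]), np.float64(28.6), np.float64(0.829))
spout tip [[ 0.73738932 -0.00713738  0.18      ]]
```

View pics/p5.png

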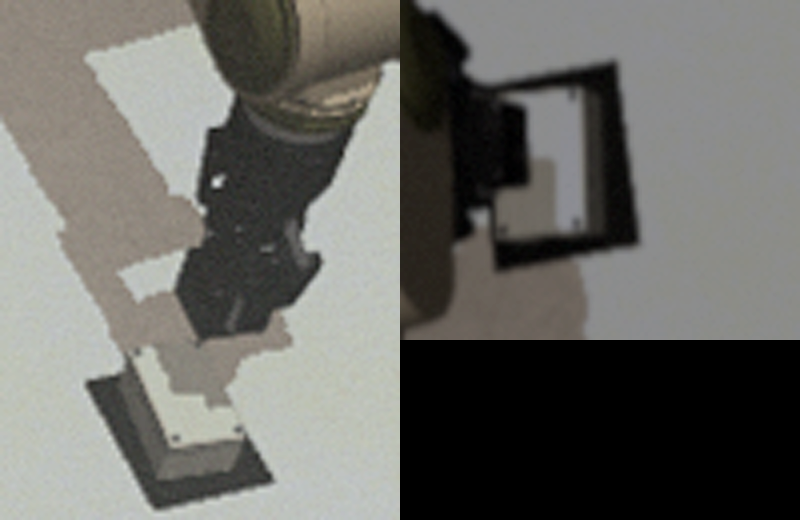

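The block is lifted, and the case sits undisturbed on the pad. I'll carry the block around the bottle.

Emit:
{"method": "apply_moves", "body": {
  "deltas": [
    [1, 0, 0, 0, 0.63],
    [1, -0.4, 0, -0.1, 0],
    [1, -0.8, -0.02, 0, 0],
    [1, -0.95, -0.02, 0, 0],
    [1, -0.95, -0.02, 0, 0]
  ]
}}

```text
clock: 20.48
ee_pos: [0.4556, 0.1921, 0.218]
tool_rot: [-3.14, 0.0, 1.647]
force: [0.6, -0.4, -2.3]
gripper_width: 0.0494
gripper_force: 52.3
```

Emit:
{"method": "apply_moves", "body": {
  "deltas": [
    [1, -0.95, -0.02, 0, 0],
    [1, -0.95, -0.02, 0, 0],
    [1, -0.95, -0.02, 0, 0],
    [1, -0.95, -0.02, 0, 0],
    [1, -0.95, -0.02, 0, 0]
  ]
}}

```text
clock: 20.9
ee_pos: [0.463, 0.0494, 0.2182]
tool_rot: [-3.14, -0.0, 1.646]
force: [0.6, 1.2, -1.5]
gripper_width: 0.0493
gripper_force: 52.3
```

Emit:
{"method": "apply_moves", "body": {
  "deltas": [
    [1, -0.95, -0.02, 0, 0],
    [1, -0.95, -0.02, 0, 0],
    [1, -0.95, 0, 0, 0],
    [1, -0.7, 0.2, 0, 0],
    [1, -0.6, 0.5, 0, 0]
  ]
}}

```text
clock: 21.32
ee_pos: [0.4913, -0.0736, 0.2182]
tool_rot: [-3.139, -0.001, 1.644]
force: [-0.3, 0.3, -2.9]
gripper_width: 0.0494
gripper_force: 52.3
```

```bash
python3 -c "
from h import *
plan(.6538,-.2046,.22,94.2)"
```

```text
pos [ 0.4913 -0.0736  0.2182] yaw 94.21 turn 0.001 | at old yaw [-4.75  5.08 -0.06] | at new yaw [-4.75  5.08 -0.06] w 0.04935138560489909 f [-0.3  0.3 -2.9]
```

Emit:
{"method": "apply_moves", "body": {
  "deltas": [
    [1, -0.8, 0.6, 0, 0],
    [1, -0.9, 0.85, 0, 0],
    [1, -0.9, 0.9, 0, 0],
    [1, -0.9, 0.9, 0, 0],
    [1, -0.6, 0.8, 0, 0]
  ]
}}

```text
clock: 21.73
ee_pos: [0.6233, -0.1882, 0.2176]
tool_rot: [-3.14, -0.0, 1.644]
force: [0.8, -0.6, -1.8]
gripper_width: 0.0493
gripper_force: 52.3
```

Emit:
{"method": "apply_moves", "body": {
  "deltas": [
    [1, -0.2, 0.4, 0, 0],
    [1, 0, 0.1, 0, 0],
    [1, 0, 0, 0, 0],
    [1, 0, 0, 0, 0]
  ]
}}

```text
clock: 22.07
ee_pos: [0.6374, -0.1897, 0.2183]
tool_rot: [-3.14, -0.001, 1.645]
force: [-1.1, 0.9, -1.3]
gripper_width: 0.0491
gripper_force: 52.5
```

```bash
python3 -c "
from h import *
plan(.6538,-.2046,.0856,94.2)"
```

```text
pos [ 0.6374 -0.1897  0.2183] yaw 94.27 turn 0.012 | at old yaw [-0.537  0.51   4.423] | at new yaw [-0.537  0.51   4.423] w 0.04909072377494833 f [-1.1  0.9 -1.3]
```

Emit:
{"method": "apply_moves", "body": {
  "deltas": [
    [1, -0.4, 0.35, 0.3, 0],
    [1, -0.14, 0.16, 0.7, 0],
    [1, 0, 0, 0.9, 0],
    [1, 0, 0, 0.8, 0],
    [1, 0, 0, 0.5, 0]
  ]
}}

```text
clock: 22.48
ee_pos: [0.6531, -0.2042, 0.1204]
tool_rot: [-3.138, -0.002, 1.645]
force: [0.6, -1.1, -2.2]
gripper_width: 0.0495
gripper_force: 52.7
```

Emit:
{"method": "apply_moves", "body": {
  "deltas": [
    [1, 0, 0, 0.3, 0],
    [1, 0, 0, 0.2, 0],
    [1, 0, 0, 0, 0],
    [1, 0, 0, 0, 0]
  ]
}}

```text
clock: 22.82
ee_pos: [0.6548, -0.2051, 0.1091]
tool_rot: [3.14, 0.001, 1.645]
force: [-0.4, -0.6, -1.1]
gripper_width: 0.0495
gripper_force: 52.7
```

```bash
python3 -c "
from h import *
plan(.6538,-.2046,.0856,94.2)"
```

```text
pos [ 0.6548 -0.2051  0.1091] yaw 94.23 turn 0.006 | at old yaw [ 0.02  -0.033  0.783] | at new yaw [ 0.02  -0.033  0.783] w 0.0495491335155701 f [-0.4 -0.6 -1.1]
```

Emit:
{"method": "apply_moves", "body": {
  "deltas": [
    [1, 0, 0, 0.3, 0],
    [1, 0, 0, 0.25, 0],
    [1, 0, 0, 0.13, 0],
    [1, 0, 0, 0.05, 0],
    [1, 0, 0, 0, 0]
  ]
}}

```text
clock: 23.23
ee_pos: [0.6546, -0.2051, 0.0859]
tool_rot: [-3.141, -0.0, 1.644]
force: [0.7, -0.3, -1.9]
gripper_width: 0.0494
gripper_force: 52.6
```

Emit:
{"method": "apply_moves", "body": {
  "deltas": [
    [1, 0, 0, 0.03, 0],
    [1, 0, 0, 0.02, 0],
    [1, 0, 0, 0, 0],
    [1, 0, 0, 0, 0]
  ]
}}

```text
clock: 23.57
ee_pos: [0.6548, -0.2051, 0.0857]
tool_rot: [3.141, 0.0, 1.644]
force: [-3.7, 1.1, 6.4]
gripper_width: 0.0493
gripper_force: 53.5
```

Emit:
{"method": "apply_moves", "body": {
  "deltas": [
    [0.43, 0, 0, 0, 0],
    [0.38, 0, 0, 0, 0],
    [0.33, 0, 0, 0, 0],
    [0.2, 0, 0, 0, 0],
    [0, 0, 0, 0, 0]
  ],
  "newtons": 20
}}

```text
clock: 23.98
ee_pos: [0.6547, -0.2051, 0.0845]
tool_rot: [3.142, -0.0, 1.644]
force: [0.3, 0.0, 0.1]
gripper_width: 0.0784
gripper_force: 0.0
```

Emit:
{"method": "apply_moves", "body": {
  "deltas": [
    [0, 0, 0, 0, 0],
    [0, 0, 0, -0.3, 0],
    [0, 0, 0, -0.8, 0],
    [0, 0, 0, -1, 0],
    [0, 0, 0, -1, 0]
  ]
}}

```text
clock: 24.4
ee_pos: [0.6545, -0.205, 0.1791]
tool_rot: [-3.141, -0.0, 1.644]
force: [0.5, -0.1, 0.4]
gripper_width: 0.0856
gripper_force: 0.0
```

Emit:
{"method": "apply_moves", "body": {
  "deltas": [
    [0, 0, 0, -0.9, 0],
    [0, 0, 0, -0.5, 0],
    [0, 0.4, -0.4, 0, 0],
    [0, 0.8, -0.8, 0, 0],
    [0, 0.9, -0.9, 0, 0]
  ]
}}

```text
clock: 24.82
ee_pos: [0.5864, -0.1469, 0.22]
tool_rot: [3.14, 0.001, 1.643]
force: [0.6, 0.4, 0.4]
gripper_width: 0.0851
gripper_force: 0.0
```

Emit:
{"method": "apply_moves", "body": {
  "deltas": [
    [0, 0.9, -0.9, 0, 0],
    [0, 0.9, -0.9, 0, 0],
    [0, 0.9, -0.9, 0, 0],
    [0, 0.5, -0.5, 0, 0],
    [0, 0, 0, 0, 0]
  ]
}}

```text
clock: 25.23
ee_pos: [0.4819, -0.0557, 0.2205]
tool_rot: [-3.141, -0.001, 1.646]
force: [0.6, -1.0, 0.5]
gripper_width: 0.0855
gripper_force: 0.0
```

```bash
python3 -c "
from h import *
look('p6',('scene',230,150,480,270),s=3)
F={}
for n in('scene','top'):
    f=robot.grab_frame(n);F[n]=f;np.save(n+'.npy',f,allow_pickle=True)
f=F['scene']
for th in(112,118,124,130,136): 
    a=silfit(f,(420,150,475,210),lambda i:i.mean(2)>th,(.452,.284,.15),.096,.06,.0465,.047);print('white top?',th,a[:3],a[3].sum())
im=np.hstack([cv2.resize(F['scene']['img'][150:210,420:475,::-1],None,fx=7,fy=7,interpolation=2),np.pad(cv2.convertScaleAbs(cv2.resize(F['top']['img'][225:285,145:200,::-1],None,fx=7,fy=7,interpolation=2),alpha=1.5),((0,0),(0,0),(0,0)))])
cv2.imwrite('pics/c.png',im)
plan(.452,.284,.22,9)"
```

```text
white top? 112 (array([444., 292.]), np.float64(8.5), np.float64(0.804)) 158230
white top? 118 (array([444., 292.]), np.float64(10.0), np.float64(0.808)) 155195
white top? 124 (array([446.2, 285.2]), np.float64(23.1), np.float64(0.995)) 145
white top? 130 (array([460. , 276.2]), np.float64(28.6), np.float64(0.844)) 210681
white top? 136 (array([460. , 276.2]), np.float64(28.6), np.float64(0.845)) 211200
pos [ 0.485  -0.0585  0.2204] yaw 94.22 turn 14.203 | at old yaw [11.467 -0.257  0.013] | at new yaw [  0.7   -11.45    0.013] w 0.08555675826602058 f [ 0.1 -0.4 -0.4]
```

View pics/p6.png

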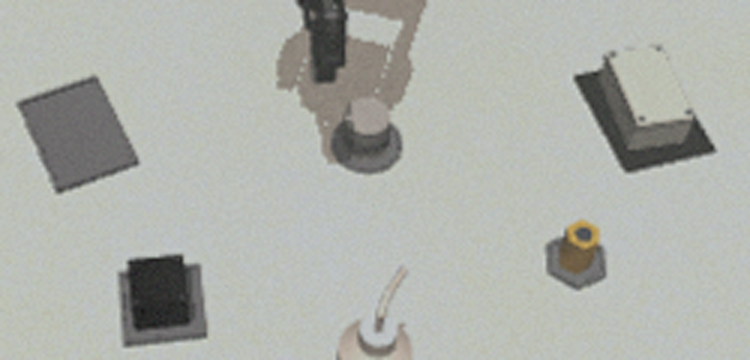

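View pics/c.png

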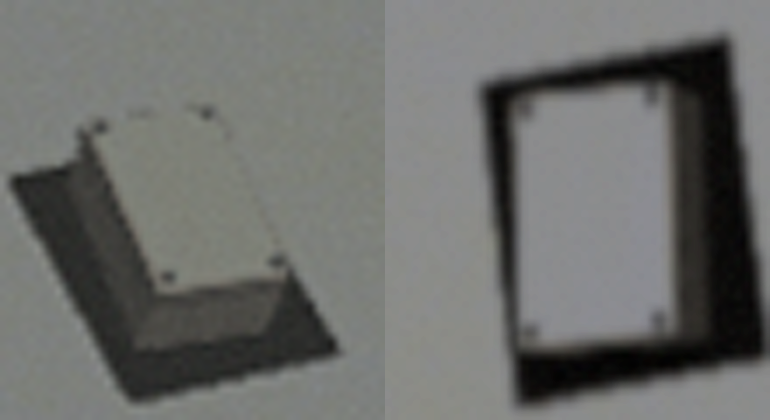

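The block, barrel and hex are fine in their trays. The case screws are at scene crop (98,126), (207,112), (277,262), (168,276) and top crop (526,110), (652,96), (658,321), (530,331).

```bash
python3 -c "
from h import *
for n,o,P in(('scene',(420,150),[(98,126),(207,112),(277,262),(168,276)]),('top',(145,225),[(141,110),(267,96),(273,321),(145,331)])):
    f=np.load(n+'.npy',allow_pickle=True).item()
    W=ray(f,(np.array(P)+.5)/7-.5+np.array(o),.047)[:,:2]*1000
    d=np.diff(np.vstack([W,W[:1]]),axis=0); 
    print(n,W.mean(0).round(1),np.hypot(*d.T).round(1),(np.degrees(np.arctan2(d[:,1],d[:,0]))%90).round(1))
for n,o,P in(('scene',(420,150),[(157,294),(288,277)]),('top',(145,225),[(129,92),(284,82),(287,348),(134,352)])):
    f=np.load(n+'.npy',allow_pickle=True).item()
    print((ray(f,(np.array(P)+.5)/7-.5+np.array(o),.047)[:,:2]*1000).round(1).tolist())
"
```

```text
scene [451.  284.2] [49.7 84.8 47.8 84.5] [6.5 6.9 6.1 8.1]
top [451.3 283. ] [47.9 85.4 47.9 83.7] [8.1 7.2 6.1 7.2]
[[504.7, 259.2], [498.6, 316.1]]
[[496.7, 317.4], [502.2, 258.7], [402.1, 247.7], [399.0, 304.8]]
```

Emit:
{"method": "apply_moves", "body": {
  "deltas": [
    [0, 0, 0, 0, 1],
    [0, 0, 0, 0, 1],
    [0, 0, 0, 0, 1],
    [0, 0, 0, 0, 1],
    [0, 0, 0, 0, 1]
  ]
}}

```text
clock: 25.8
ee_pos: [0.4852, -0.0591, 0.2196]
tool_rot: [3.141, 0.0, 1.115]
force: [-1.0, -0.3, 0.4]
gripper_width: 0.0855
gripper_force: 0.0
```

Emit:
{"method": "apply_moves", "body": {
  "deltas": [
    [0, 0, 0, 0, 1],
    [0, 0, 0, 0, 1],
    [0, 0, 0, 0, 1],
    [0, 0, 0, 0, 1],
    [0, 0, 0, 0, 1]
  ]
}}

```text
clock: 26.22
ee_pos: [0.4852, -0.0591, 0.2196]
tool_rot: [3.141, -0.0, 0.591]
force: [0.9, -0.7, -0.2]
gripper_width: 0.0854
gripper_force: 0.0
```

Emit:
{"method": "apply_moves", "body": {
  "deltas": [
    [0, 0, 0, 0, 1],
    [0, 0, 0, 0, 1],
    [0, 0, 0, 0, 1],
    [0, 0, 0, 0, 1],
    [0, 0, 0, 0, 0.54]
  ]
}}

```text
clock: 26.63
ee_pos: [0.4852, -0.0591, 0.2196]
tool_rot: [3.141, -0.0, 0.116]
force: [0.1, 0.6, 0.7]
gripper_width: 0.0853
gripper_force: 0.0
```

Emit:
{"method": "apply_moves", "body": {
  "deltas": [
    [0, 0, -0.4, 0, 0],
    [0, 0.03, -0.95, 0, 0],
    [0, 0.03, -0.95, 0, 0],
    [0, 0.03, -0.95, 0, 0],
    [0, 0.03, -0.95, 0, 0]
  ]
}}

```text
clock: 27.05
ee_pos: [0.4727, 0.0688, 0.2197]
tool_rot: [-3.142, -0.0, 0.123]
force: [0.9, 0.4, 0.2]
gripper_width: 0.0854
gripper_force: 0.0
```

Emit:
{"method": "apply_moves", "body": {
  "deltas": [
    [0, 0.03, -0.95, 0, 0],
    [0, 0.03, -0.95, 0, 0],
    [0, 0.03, -0.95, 0, 0],
    [0, 0.03, -0.95, 0, 0],
    [0, 0.03, -0.95, 0, 0]
  ]
}}

```text
clock: 27.47
ee_pos: [0.4597, 0.2111, 0.2197]
tool_rot: [-3.141, -0.0, 0.124]
force: [-0.0, 0.4, 0.0]
gripper_width: 0.0854
gripper_force: 0.0
```

Emit:
{"method": "apply_moves", "body": {
  "deltas": [
    [0, 0, -0.95, 0, 0],
    [0, 0, -0.8, 0, 0],
    [0, 0, -0.5, 0, 0],
    [0, 0, 0, 0, 0],
    [0, 0, 0, 0, 0]
  ]
}}

```text
clock: 27.88
ee_pos: [0.4515, 0.2769, 0.2194]
tool_rot: [3.141, 0.0, 0.124]
force: [-0.2, -0.5, -0.9]
gripper_width: 0.0858
gripper_force: 0.0
```

```bash
python3 -c "
from h import *
plan(.4512,.2836,.085,7)"
```

```text
pos [0.4515 0.2769 0.2194] yaw 7.13 turn 0.022 | at old yaw [ 0.017 -0.223  4.48 ] | at new yaw [ 0.017 -0.223  4.48 ] w 0.08578802384849496 f [-0.2 -0.5 -0.9]
```

Emit:
{"method": "apply_moves", "body": {
  "deltas": [
    [0, 0.02, -0.22, 0.4, 0],
    [0, 0, 0, 0.8, 0],
    [0, 0, 0, 0.9, 0],
    [0, 0, 0, 0.6, 0],
    [0, 0, 0, 0.3, 0]
  ]
}}

```text
clock: 28.3
ee_pos: [0.4506, 0.282, 0.1266]
tool_rot: [3.141, 0.004, 0.121]
force: [0.0, -0.6, 0.6]
gripper_width: 0.0851
gripper_force: 0.0
```

Emit:
{"method": "apply_moves", "body": {
  "deltas": [
    [0, 0, 0, 0, 0],
    [0, 0, 0, 0, 0],
    [0, 0, 0, 0, 0]
  ]
}}

```text
clock: 28.55
ee_pos: [0.452, 0.2829, 0.1306]
tool_rot: [-3.141, -0.002, 0.122]
force: [-0.7, -0.1, 0.7]
gripper_width: 0.0857
gripper_force: 0.0
```

```bash
python3 -c "
from h import *
plan(.4512,.2836,.085,7)
look('g6',('scene',400,70,500,210),('top',140,215,240,300),s=4)"
```

```text
pos [0.452  0.2829 0.1306] yaw 6.96 turn -0.006 | at old yaw [-0.023 -0.027  1.52 ] | at new yaw [-0.023 -0.027  1.52 ] w 0.08569937716036158 f [-0.7 -0.1  0.7]
```

View pics/g6.png

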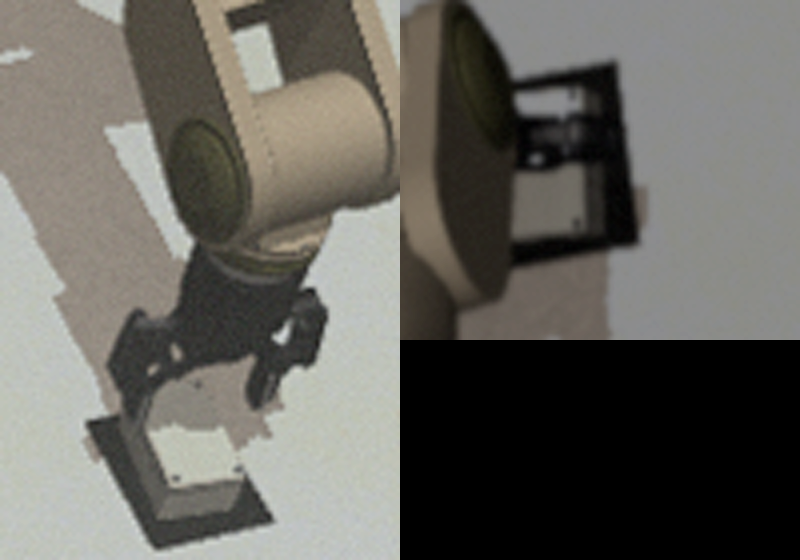

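The fingers straddle the case's width with room on both sides (crop 130,390 and 260,385). I'll go down slowly.

Emit:
{"method": "apply_moves", "body": {
  "deltas": [
    [0, 0, 0, 0.3, 0],
    [0, 0, 0, 0.4, 0],
    [0, 0, 0, 0.4, 0],
    [0, 0, 0, 0.25, 0],
    [0, 0, 0, 0.1, 0]
  ]
}}

```text
clock: 29.07
ee_pos: [0.451, 0.2828, 0.0849]
tool_rot: [3.141, 0.002, 0.122]
force: [0.3, -0.2, -0.1]
gripper_width: 0.0851
gripper_force: 0.0
```

Emit:
{"method": "apply_moves", "body": {
  "deltas": [
    [0, 0, 0, 0.05, 0],
    [0, 0, 0, 0, 0],
    [0.15, 0, 0, 0, 0],
    [0.22, 0, 0, 0, 0],
    [0.26, 0, 0, 0, 0]
  ],
  "newtons": 20
}}

```text
clock: 29.48
ee_pos: [0.4516, 0.283, 0.085]
tool_rot: [-3.141, -0.001, 0.122]
force: [-0.7, -0.1, -0.1]
gripper_width: 0.0633
gripper_force: 0.0
```

Emit:
{"method": "apply_moves", "body": {
  "deltas": [
    [0.29, 0, 0, 0, 0],
    [0.32, 0, 0, 0, 0],
    [0.36, 0, 0, 0, 0],
    [0.6, 0, 0, 0, 0],
    [1, 0, 0, 0, 0]
  ]
}}

```text
clock: 29.9
ee_pos: [0.4516, 0.2832, 0.0851]
tool_rot: [-3.141, -0.001, 0.122]
force: [-1.6, 1.7, 6.3]
gripper_width: 0.06
gripper_force: 22.6
```

Emit:
{"method": "apply_moves", "body": {
  "deltas": [
    [1, 0, 0, 0, 0],
    [1, 0, 0, 0, 0],
    [1, 0, 0, 0, 0]
  ],
  "newtons": 70
}}

```text
clock: 30.15
ee_pos: [0.4517, 0.2832, 0.0853]
tool_rot: [-3.141, -0.001, 0.122]
force: [-1.3, 1.5, 8.2]
gripper_width: 0.0588
gripper_force: 76.5
```

Emit:
{"method": "apply_moves", "body": {
  "deltas": [
    [1, 0, 0, -0.1, 0],
    [1, 0, 0, -0.4, 0],
    [1, 0, 0, -0.9, 0],
    [1, 0, 0, -0.9, 0],
    [1, 0, 0, -0.8, 0]
  ]
}}

```text
clock: 30.57
ee_pos: [0.4511, 0.2826, 0.1785]
tool_rot: [3.141, 0.001, 0.122]
force: [0.1, -0.3, -2.6]
gripper_width: 0.0588
gripper_force: 76.3
```

Emit:
{"method": "apply_moves", "body": {
  "deltas": [
    [1, 0, 0, -0.3, 0],
    [1, 0, 0, 0, -0.8],
    [1, 0, 0, 0, -0.9],
    [1, 0, 0, 0, -0.78],
    [1, 0, 0, 0, 0]
  ]
}}

```text
clock: 30.98
ee_pos: [0.451, 0.2826, 0.1854]
tool_rot: [3.142, 0.002, 0.384]
force: [0.2, 0.2, -4.0]
gripper_width: 0.0592
gripper_force: 76.5
```

```bash
python3 -c "
from h import *
plan(.4513,-.2891,.19,21.9)"
```

```text
pos [0.451  0.2826 0.1854] yaw 22.02 turn 0.019 | at old yaw [-7.133 17.673 -0.153] | at new yaw [-7.097 17.687 -0.153] w 0.059184805469630786 f [ 0.2  0.2 -4. ]
```

Emit:
{"method": "apply_moves", "body": {
  "deltas": [
    [1, -0.16, 0.4, 0, 0],
    [1, -0.3, 0.75, 0, 0],
    [1, -0.37, 0.92, 0, 0],
    [1, -0.37, 0.92, 0, 0],
    [1, -0.37, 0.92, 0, 0]
  ]
}}

```text
clock: 31.4
ee_pos: [0.4507, 0.1547, 0.186]
tool_rot: [-3.142, 0.001, 0.379]
force: [1.1, -0.0, -2.7]
gripper_width: 0.059
gripper_force: 76.5
```

Emit:
{"method": "apply_moves", "body": {
  "deltas": [
    [1, -0.37, 0.92, 0, 0],
    [1, -0.37, 0.92, 0, 0],
    [1, -0.37, 0.92, 0, 0],
    [1, -0.37, 0.92, 0, 0],
    [1, -0.37, 0.92, 0, 0]
  ]
}}

```text
clock: 31.82
ee_pos: [0.4504, 0.0059, 0.1862]
tool_rot: [-3.141, 0.001, 0.379]
force: [1.7, -0.5, -2.6]
gripper_width: 0.0588
gripper_force: 76.5
```

Emit:
{"method": "apply_moves", "body": {
  "deltas": [
    [1, -0.37, 0.92, 0, 0],
    [1, -0.37, 0.92, 0, 0],
    [1, -0.37, 0.92, 0, 0],
    [1, -0.37, 0.92, 0, 0],
    [1, -0.37, 0.92, 0, 0]
  ]
}}

```text
clock: 32.23
ee_pos: [0.4502, -0.1428, 0.1861]
tool_rot: [-3.141, 0.001, 0.378]
force: [0.4, -0.4, -2.8]
gripper_width: 0.0587
gripper_force: 76.5
```

Emit:
{"method": "apply_moves", "body": {
  "deltas": [
    [1, -0.37, 0.92, 0, 0],
    [1, -0.37, 0.92, 0, 0],
    [1, -0.37, 0.92, 0, 0],
    [1, -0.3, 0.75, 0, 0],
    [1, -0.2, 0.5, 0, 0]
  ]
}}

```text
clock: 32.65
ee_pos: [0.4501, -0.2731, 0.186]
tool_rot: [-3.141, 0.001, 0.377]
force: [0.4, -0.1, -3.2]
gripper_width: 0.059
gripper_force: 76.5
```

Emit:
{"method": "apply_moves", "body": {
  "deltas": [
    [1, -0.1, 0.25, 0, 0],
    [1, 0, 0, 0, 0],
    [1, 0, 0, 0, 0]
  ]
}}

```text
clock: 32.9
ee_pos: [0.4509, -0.2779, 0.1862]
tool_rot: [-3.14, 0.0, 0.381]
force: [-0.2, -0.2, -2.9]
gripper_width: 0.0588
gripper_force: 76.5
```

```bash
python3 -c "
from h import *
plan(.4513,-.2891,.0853,21.9)"
```

```text
pos [ 0.4509 -0.2779  0.1862] yaw 21.83 turn -0.012 | at old yaw [-0.127  0.35   3.363] | at new yaw [-0.127  0.35   3.363] w 0.05875871774970227 f [-0.2 -0.2 -2.9]
```

Emit:
{"method": "apply_moves", "body": {
  "deltas": [
    [1, -0.13, 0.35, 0.3, 0],
    [1, 0, 0, 0.7, 0],
    [1, 0, 0, 0.7, 0],
    [1, 0, 0, 0.5, 0],
    [1, 0, 0, 0.3, 0]
  ]
}}

```text
clock: 33.32
ee_pos: [0.451, -0.2888, 0.1094]
tool_rot: [-3.139, 0.001, 0.382]
force: [1.1, 0.5, -3.5]
gripper_width: 0.0593
gripper_force: 76.6
```

Emit:
{"method": "apply_moves", "body": {
  "deltas": [
    [1, 0, 0, 0.2, 0],
    [1, 0, 0, 0, 0],
    [1, 0, 0, 0, 0]
  ]
}}

```text
clock: 33.57
ee_pos: [0.4516, -0.2899, 0.106]
tool_rot: [3.141, -0.0, 0.382]
force: [0.8, 0.2, -3.5]
gripper_width: 0.0589
gripper_force: 76.6
```

```bash
python3 -c "
from h import *
plan(.4513,-.2891,.0853,21.9)"
```

```text
pos [ 0.4516 -0.2899  0.106 ] yaw 21.88 turn -0.004 | at old yaw [-0.   -0.03  0.69] | at new yaw [-0.   -0.03  0.69] w 0.05891425343509039 f [ 0.8  0.2 -3.5]
```

Emit:
{"method": "apply_moves", "body": {
  "deltas": [
    [1, 0, 0, 0.25, 0],
    [1, 0, 0, 0.2, 0],
    [1, 0, 0, 0.12, 0],
    [1, 0, 0, 0.05, 0],
    [1, 0, 0, 0, 0]
  ]
}}

```text
clock: 33.98
ee_pos: [0.4512, -0.2898, 0.0866]
tool_rot: [-3.141, 0.0, 0.381]
force: [0.0, 0.6, -3.6]
gripper_width: 0.0591
gripper_force: 76.6
```

Emit:
{"method": "apply_moves", "body": {
  "deltas": [
    [1, 0, 0, 0.03, 0],
    [1, 0, 0, 0.03, 0],
    [1, 0, 0, 0, 0],
    [1, 0, 0, 0, 0]
  ]
}}

```text
clock: 34.32
ee_pos: [0.4515, -0.29, 0.0854]
tool_rot: [3.141, -0.0, 0.382]
force: [-1.5, -0.4, -1.8]
gripper_width: 0.0589
gripper_force: 76.5
```

Emit:
{"method": "apply_moves", "body": {
  "deltas": [
    [1, 0, 0, 0.02, 0],
    [1, 0, 0, 0, 0],
    [1, 0, 0, 0, 0]
  ]
}}

```text
clock: 34.57
ee_pos: [0.4515, -0.29, 0.0854]
tool_rot: [3.141, -0.0, 0.381]
force: [-1.7, 1.4, 5.3]
gripper_width: 0.059
gripper_force: 77.7
```

Emit:
{"method": "apply_moves", "body": {
  "deltas": [
    [0.31, 0, 0, 0, 0],
    [0.27, 0, 0, 0, 0],
    [0.22, 0, 0, 0, 0],
    [0.1, 0, 0, 0, 0],
    [0, 0, 0, 0, 0]
  ],
  "newtons": 20
}}

```text
clock: 34.98
ee_pos: [0.4514, -0.2899, 0.0846]
tool_rot: [3.141, -0.0, 0.382]
force: [-0.1, 0.8, 0.1]
gripper_width: 0.0852
gripper_force: 0.0
```

Emit:
{"method": "apply_moves", "body": {
  "deltas": [
    [0, 0, 0, 0, 0],
    [0, 0, 0, 0, 0],
    [0, 0, 0, -0.2, 0],
    [0, 0, 0, -0.6, 0],
    [0, 0, 0, -0.9, 0]
  ]
}}

```text
clock: 35.4
ee_pos: [0.4507, -0.2893, 0.1349]
tool_rot: [-3.138, 0.002, 0.381]
force: [0.1, 0.3, 0.5]
gripper_width: 0.0853
gripper_force: 0.0
```

Emit:
{"method": "apply_moves", "body": {
  "deltas": [
    [0, 0, 0, -1, 0],
    [0, 0, 0, -1, 0],
    [0, 0, 0, -1, 0],
    [0, -0.4, -0.5, 0, 0],
    [0, -0.5, -0.9, 0, 0]
  ]
}}

```text
clock: 35.82
ee_pos: [0.4112, -0.2621, 0.2275]
tool_rot: [3.137, -0.002, 0.381]
force: [0.0, 0.3, 0.1]
gripper_width: 0.0856
gripper_force: 0.0
```

Emit:
{"method": "apply_moves", "body": {
  "deltas": [
    [0, -0.4, -0.9, 0, 0],
    [0, -0.4, -0.9, 0, 0],
    [0, -0.4, -0.8, 0, 0],
    [0, 0, 0, 0, 0],
    [0, 0, 0, 0, 0]
  ]
}}

```text
clock: 36.23
ee_pos: [0.3479, -0.2016, 0.2263]
tool_rot: [3.14, -0.001, 0.381]
force: [0.7, -0.0, 0.4]
gripper_width: 0.0854
gripper_force: 0.0
```

```bash
python3 -c "
from h import *
look('end',('scene',160,130,426,290),s=3,gain=1.3)
look('endt',('top',190,110,450,300),s=3,gain=1.8)
a,b=cv2.imread('pics/end.png'),cv2.imread('pics/endt.png')
cv2.imwrite('pics/fin.png',a)"
```

```text
(no output)
```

View pics/fin.png

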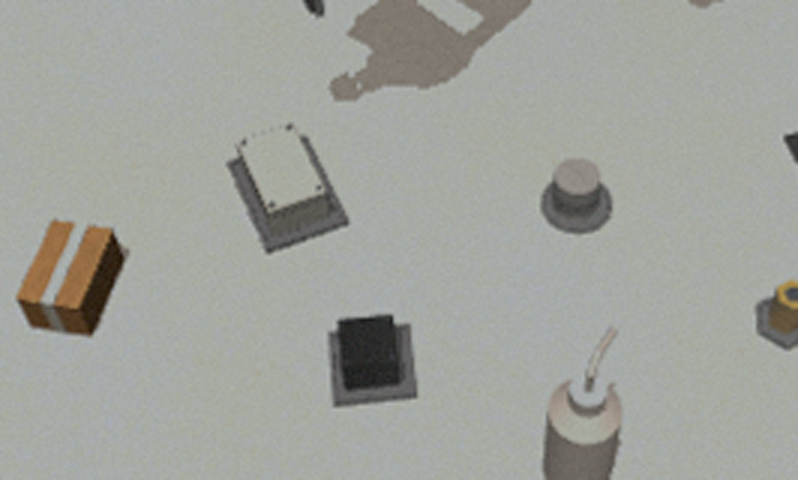

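All four parts stand upright in their trays: case at (285,185), block (370,355), barrel (577,195) and hex (785,310). The bottle and carton are where they were.

```bash
python3 -c "
from station import robot
print(robot.sign_off())"
```

```text
the job is handed in; nothing more can be done
None
```

The job is handed in at about 36 s: all four parts stand upright in their own trays, and the bottle and carton were not moved.

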